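Check the vacuum pump's oil with the dipstick

TASK

Check the oil of the blue vacuum pump: pull the red cap off its slanting filler tube and set it rim-down in the round pocket of the white drip tray, so that its inside stays clean. Then pick up the yellow-handled dipstick, slide it into the filler tube until its collar stops on the mouth, and draw it right out again. Finish while still holding it up for reading, level and still in the gripper alone, with its tip over the drip tray at least 10 cm above the bench; leave the other things on the bench where they are.

Things in the scene. Friction and masses are not known exactly. Their poses are not given: they have to be found in the camera images.
- pump: Blue vacuum pump, fixed. Origin: on the bench under the middle of its oil case (120 x 120, 160 high). The motor runs from the case along +y to y = 275, 150 high, its black carrying handle 222 high (y = 75 to 225, x = 0). On the case's -x half stand the blanked inlet (y = -30, 196 high) and the grey exhaust filter (y = 33, 208 high). The filler tube leans out over the +x side
- filler_tube: Steel tube fixed to the pump, mouth 175 above the bench at x = 70 of the pump; bore 14, outside 22; the last 42 below the mouth are free, then comes a brass nut 38 wide. Origin: centre of its mouth. z axis: out of the tube along its axis, leaning 45 degrees from the vertical towards the pump's +x; y axis level. The bore is clear for 110 from the mouth, with guiding walls for the first 62
- cap: Loose red cap, about 50 g: skirt 36 in diameter and 20 deep (bore 28, loose over the tube, no thread), top 3 thick, then a ribbed knob 28 in diameter from 23 to 46 above the rim. Origin: centre of the open rim. z axis: from the rim through the knob. It starts on the filler tube and in line with it, rim 20 down from the mouth; draw it off along the tube's axis
- tray: White drip tray, fixed, 260 along x by 200 along y, floor 4 thick, rim 14 high. Origin: on the bench under its centre. Two V rests, at x = -62 and x = 80, carry the dipstick along the line y = 45 with its axis 42 above the bench; the rests are 8 thick along x, 38 wide and about 50 high
- pocket (a point): centre of the floor of the round cap pocket on the tray (at x = -60, y = -48 of the tray), 4 above the bench: a raised ring 46 inside, 54 outside, 6 high
- dipstick: Loose dipstick, about 70 g: steel rod of diameter 9, brass collar of diameter 28, yellow round grip of diameter 14. Origin: centre of the collar's face towards the tip. x axis: along the stick from tip to grip; rod at x = -95 to 0, collar 0 to 6, grip 6 to 86. It starts level on the tray's rests, x along the tray's x, grip away from the robot. It may be rolled about its own axis as you like
- dip_tip (a point): tip of the dipstick's rod, on its axis (x = -95 of the dipstick)
- o_ring_carrier: loose aluminium ring, outside diameter 40, 9 high, lying on the tray; leave alone
- oil_bottle: loose yellow bottle of pump oil, diameter 72, 150 high, standing; leave alone
- reagent_bottle: loose clear bottle with a blue cap, diameter 72, 140 high; leave alone
- jar: loose small amber jar, diameter 44, 55 high; leave alone
- screwdriver: loose screwdriver lying on the bench; leave alone
- tube_rack: loose blue rack 100 x 180 x 63 with glass tubes that stand up to 107; leave alone

How it is judged:
By the outcome, as a careful person would: the job done as asked, in the order asked, and still so for the second after the job is handed in, while the arm keeps its last pose, push and grip.
It also fails if it takes over 61 s, if anything falls off the work surface, if the arm or the gripper's body presses on something with over 40 N, if the wrist force passes 120 N, or if a joint passes its speed limit or range.

ROBOT

A 6-joint arm with a two-finger parallel gripper is mounted at the origin on the work surface. World frame = base frame: x ahead of the robot, y to its left, z up, the work surface at z = 0. Lengths are in mm, angles in rad, forces in N, time in s.
With the tool pointing down it reaches from about 300 to 775 mm from the base axis. Payload 14.6 kg.
Tool frame: the origin (TCP) lies between the finger pads; the fingertips stand 22 mm ahead of it and the grasp point (between the pads) lies 3 mm ahead of it (manip.tcp_to_tips is the distance from the TCP to the fingertips, in mm); y points along the fingers, z is the direction in which the jaws open and shut, and the axes are right-handed (so a half turn about y gives the same grasp; the last joint's range is limited). The gripper opens to 94 mm and grips with 3 to 60 N. Pads are 16 mm wide; open, the fingers measure 119 mm over their backs; the gripper's body (75 mm by 177 mm) begins 78 mm behind the grasp point.
Start: joints at [-1.205, 0.3, 1.521, -0, 1.321, -0.067], TCP at [230.67, -499.28, 227.446] pointing down, gripper open.
Joint ranges: [-3.03, 3.03], [-0.79, 2.21], [0.23, 2.52], [-1.04, 4.18], [0, 3.07], [-2.55, 2.55]. Speed limits (rad/s): [2.22, 2.22, 2.57, 3.14, 3.14, 3.14].

INTERFACE

Orientations are given as [roll, pitch, yaw] about the fixed x, y, z axes, in that order (R = Rz(yaw) Ry(pitch) Rx(roll)).
In Python, from cell import manip gives the robot as it stands.
- The arm moves only by the shell command python3 -m jog 'ROWS' [OPENING] [FORCE]. ROWS is JSON, one flat list of numbers, 6 for each row, row after row: the shift along the tool's x, y, z in mm, then the turn, a rotation vector about the tool's x, y, z in degrees. A call has 1 to 10 rows; each row is the pose to reach, as a shift and turn from the pose commanded when the call began, along the tool's axes at that moment; what a row does not reach only later rows make up. A row lasts 1/12 s, in which the tool goes at most 41.7 mm and 7.16 degrees, less where a joint would pass 70% of its speed; a pose out of reach is approached as far as the arm can. A call with a gripper value outside its range is refused whole. OPENING is the finger opening in mm, from 0 to 94, set as the call begins (- or left out, the last holds). The fingers move at their own pace and stop on an object; FORCE is the grip in N (left out, the last holds). Time passes only in rows, so rows that repeat a pose let the fingers close. It gives the time, the measured TCP pose, the force and the opening at its end, in the units of the state.
- manip.read_state(): the state, without advancing time (a new reading comes with each control period).
- manip.camera(name): name is "scene" or "side" or "wrist"; returns a dict with "img" (400x640x3 uint8, red, green, blue), "intrinsics" (3x3 intrinsics, pixels), "k1" (the pictures are not rectified: a ray, as slopes to the right and down, at radius r is drawn at 1 + k1 r^2 times it, then the intrinsics apply), "origin" and "orientation" of the camera in the world. Camera axes: x right, y down, z forward; pixel columns grow to the right and rows downward; lengths in mm; the calibration is good to about 2 mm. A picture is of the moment at which its call begins. There is no depth.
- manip.sign_off(): hands the job in, once; it reports no verdict.
Trained networks look in a picture, given as the dict that the camera call returned (one of the last four; its "shot" number tells which), for a name from the list of things; names that differ only in an ending like _2 or _b are one class to them, and where a whole thing is asked for, a point or a joint stands for the part that bears it (a point fixed in the world has none). Each returns a list of dicts, best first, with "score" (0 to 1); they miss things now and then, are a little off and sometimes report something else, mostly with a low value. They report only what shows in the picture. A call takes as long as a camera call.
- manip.masks_of(thing, picture): "pixels" (400x640 bool, what is visible of it) and "xy" ([column, row] in pixels, amid what is visible of it).
- manip.tip_of(thing, picture): "xy" ([column, row] in pixels: a listed point, or the origin of a listed thing).
The state is a dict: "clock": time; "joints": joint angles; "qd": joint speeds; "effort": joint torques, N m; "eef_pos": TCP position; "eef_rot": TCP orientation; "wrist_force": force on the tool from outside, world axes, zero at the start; "moment": the same for the moment, N m; "finger_gap": finger opening in mm.
Only numpy, scipy, OpenCV 4.12 (cv2) and the standard library are available. Lean on these libraries where they do the work, as an engineer would, in place of code of your own. Each camera call takes 0.05 s, during which the arm holds its last target.

## Working session

There is one attempt and no reset: what is moved stays moved. The work goes in short steps, Python scripts to look and compute and a shell command to move; the robot and the scene stay as the last step left them, time stands still between calls to the robot, and variables do not carry over. Pictures are saved under pics/ and viewed, and the job is handed in when it is done.

```bash
ls; mkdir -p pics; python3 - <<'E'
from cell import manip
import cv2
s=manip.read_state(); print(s)
for n in ["scene","side","wrist"]:
    p=manip.camera(n); cv2.imwrite(f"pics/{n}0.png",p["img"][:,:,::-1]); print(n,p["intrinsics"],p["k1"],p["origin"],p["orientation"],p["shot"])
    for t in ["pump","filler_tube","cap","tray","pocket","dipstick","dip_tip"]:
        try:
            r=manip.tip_of(t,p); print(t,[(d["xy"],round(d["score"],2)) for d in r[:3]])
        except Exception as e: print(t,e)
E
```

```text
pics
{'clock': 0.0, 'joints': array([-1.20459362e+00,  3.00467954e-01,  1.52156988e+00,  1.12878056e-05,
        1.32071783e+00, -6.66011875e-02]), 'qd': array([-0.00168247,  0.00168808,  0.00110737,  0.00035673, -0.00075251,
        0.00164992]), 'effort': array([ 1.00598871e-03, -5.31800330e+01, -3.52738130e+01,  7.08859228e-02,
        2.43563071e-02, -1.23490154e-04]), 'eef_pos': array([ 230.59377402, -499.06442833,  226.89278723]), 'eef_rot': array([-1.57195603e+00,  8.83094940e-05, -2.70879161e+00]), 'wrist_force': array([-0.63920946,  0.76621546, -0.2948539 ]), 'moment': array([ 0.01121544, -0.02971905, -0.02837212]), 'finger_gap': 93.8293272809154}
scene [[362.6002478    0.         323.8684367 ]
 [  0.         362.6002478  196.11329238]
 [  0.           0.           1.        ]] -0.058190239396709295 [1131.92540003 -211.09646132  663.78550025] [-2.24630809 -0.01212663  1.26762686] 1
pump [([353.1, 218.6], 0.86)]
filler_tube [([339.2, 173.3], 0.54)]
cap [([342.7, 180.7], 0.49)]
tray [([216.4, 274.0], 0.75), ([343.3, 181.0], 0.2)]
pocket [([189.4, 257.0], 0.9)]
dipstick [([233.6, 251.6], 0.84)]
dip_tip [([220.0, 223.4], 0.63)]
side [[506.85825179   0.         307.39040196]
 [  0.         506.85825179 200.88758002]
 [  0.           0.           1.        ]] 0.057225586681285294 [-69.98627658 862.29286505 797.46569108] [-2.14357221e+00 -7.33684298e-04 -2.53633835e+00] 2
pump [([309.7, 270.8], 0.82)]
filler_tube []
cap [([311.9, 200.2], 0.79)]
tray [([352.6, 193.8], 0.78)]
pocket [([378.3, 188.3], 0.76)]
dipstick [([354.2, 188.4], 0.75)]
dip_tip [([381.7, 194.8], 0.7)]
wrist [[356.21993863   0.         323.20656993]
 [  0.         356.21993863 200.03018655]
 [  0.           0.           1.        ]] 0.0028910297006425906 [ 292.57164341 -469.57211352  384.42345058] [ 2.90643942e+00  1.88769095e-04 -1.13819170e+00] 3
pump []
filler_tube []
cap []
tray []
pocket []
dipstick []
dip_tip []
```

View pics/scene0.png

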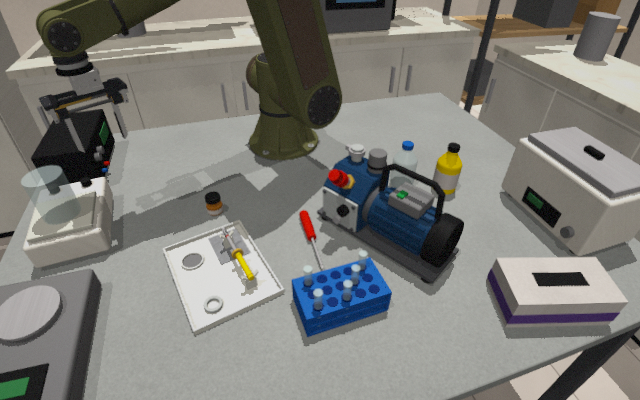

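View pics/side0.png

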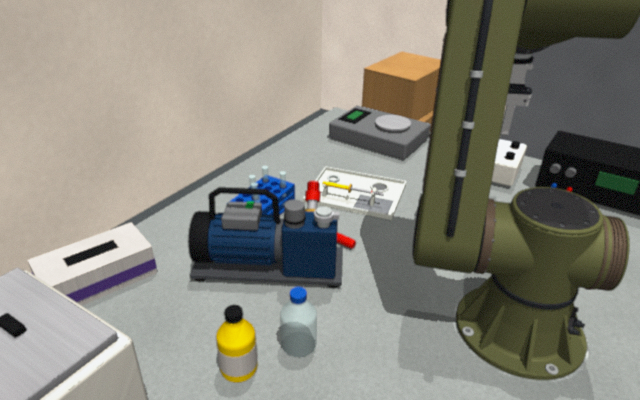

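View pics/wrist0.png

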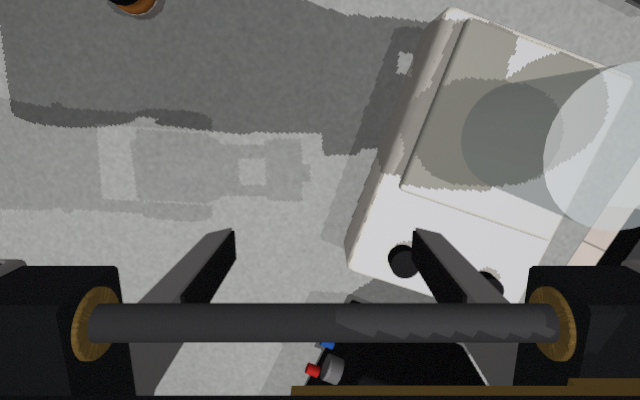

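```bash
cat > h.py <<'E'
import numpy as np, cv2
from scipy.spatial.transform import Rotation as Ro
def rot(o): return Ro.from_euler('xyz',o).as_matrix()
def ray(p,xy):
    K=p["intrinsics"];d=np.array([(xy[0]-K[0,2])/K[0,0],(xy[1]-K[1,2])/K[1,1]])
    u=d.copy()
    for _ in range(20): u=d/(1+p["k1"]*(u@u))
    v=rot(p["orientation"])@np.array([u[0],u[1],1]); return np.array(p["origin"]),v/np.linalg.norm(v)
def atz(p,xy,z):
    o,v=ray(p,xy); return o+v*(z-o[2])/v[2]
def proj(p,X):
    X=np.atleast_2d(X); c=(X-np.array(p["origin"]))@rot(p["orientation"]); u=c[:,:2]/c[:,2:]
    u=u*(1+p["k1"]*(u**2).sum(1,keepdims=True)); K=p["intrinsics"]
    return np.c_[u[:,0]*K[0,0]+K[0,2],u[:,1]*K[1,1]+K[1,2]]
def tri(obs):
    A=np.zeros((3,3));b=np.zeros(3)
    for p,xy in obs:
        o,v=ray(p,xy);M=np.eye(3)-np.outer(v,v);A+=M;b+=M@o
    X=np.linalg.solve(A,b); return X,[np.linalg.norm(np.cross(X-ray(p,xy)[0],ray(p,xy)[1])) for p,xy in obs]
E
python3 - <<'E'
from cell import manip
from h import *
import pickle
P={}
for n in ["scene","side"]:
    p=manip.camera(n); P[n]=p
    M={}
    for t in ["tray","pump","cap","dipstick","filler_tube","o_ring_carrier","oil_bottle","reagent_bottle","jar","screwdriver","tube_rack"]:
        r=manip.masks_of(t,p)
        if r: M[t]=r[0]["pixels"]; print(n,t,r[0]["score"],r[0]["xy"],r[0]["pixels"].sum())
    p["M"]=M
pickle.dump(P,open("P.pkl","wb"))
for n,p in P.items():
    m=p["M"]["tray"].astype(np.uint8); c=max(cv2.findContours(m,0,2)[0],key=cv2.contourArea)
    q=cv2.approxPolyDP(cv2.convexHull(c),5,True)[:,0]; print(n,[(list(x),np.round(atz(p,x,14)[:2],1)) for x in q])
for t in ["cap","pump","tray","pocket","dipstick","dip_tip"]:
    o=[]
    for n,p in P.items():
        r=manip.tip_of(t,p)
        if r:o.append((p,r[0]["xy"]))
    if len(o)==2: print(t,tri(o))
for n,box in (("scene",(150,130,480,340)),("side",(180,150,420,290))):
    a,b,c,d=box; cv2.imwrite(f"pics/{n}_crop.png",cv2.resize(P[n]["img"][b:d,a:c,::-1],None,fx=800/(c-a) if n=="x" else 2.4*1,fy=2.4) if n=="scene" else cv2.resize(P[n]["img"][b:d,a:c,::-1],None,fx=3.2,fy=3.2))
E
```

```text
scene tray 0.92 [218.0, 277.8] 7826
scene pump 0.66 [390.9, 217.8] 10942
scene cap 0.56 [337.4, 179.3] 308
scene dipstick 0.89 [241.7, 254.9] 309
scene filler_tube 0.66 [349.7, 181.5] 95
scene o_ring_carrier 0.74 [211.2, 304.5] 166
scene oil_bottle 0.56 [449.8, 168.8] 922
scene reagent_bottle 0.91 [405.0, 162.8] 762
scene jar 0.8 [214.2, 202.4] 338
scene screwdriver 0.89 [307.4, 228.7] 314
scene tube_rack 0.6 [341.7, 296.5] 5371
side tray 0.96 [362.9, 195.1] 2730
side cap 0.72 [314.0, 192.8] 241
side dipstick 0.55 [351.3, 186.1] 246
side filler_tube 0.58 [310.5, 207.7] 87
side o_ring_carrier 0.61 [332.9, 175.4] 87
side oil_bottle 0.76 [236.3, 350.5] 2479
side reagent_bottle 0.74 [295.1, 322.3] 2002
side jar 0.39 [351.4, 190.3] 216
side screwdriver 0.63 [344.1, 240.6] 188
side tube_rack 0.9 [274.3, 189.3] 1268
scene [([np.int32(240), np.int32(221)], array([ 397.6, -204.9])), ([np.int32(284), np.int32(290)], array([ 646.7, -141.7])), ([np.int32(195), np.int32(333)], array([ 698.1, -331.9])), ([np.int32(163), np.int32(248)], array([ 442. , -398.5]))]
side [([np.int32(318), np.int32(177)
[... 377 characters left out ...]
), [np.float64(2.771430854252964), np.float64(2.771430854252926)])
pump (array([464.79073132,  91.15991411,  -5.52206508]), [np.float64(0.5762866284588104), np.float64(0.5762866284587763)])
tray (array([ 550.01818541, -278.72672755,   -2.61058423]), [np.float64(5.210110683301599), np.float64(5.210110683301453)])
pocket (array([ 495.29511741, -336.95180923,    1.46725433]), [np.float64(0.37727895708670356), np.float64(0.37727895708690545)])
dipstick (array([ 524.30072666, -229.06625583,   41.33811557]), [np.float64(3.1333786942353234), np.float64(3.13337869423529)])
dip_tip (array([ 443.24007326, -248.58985881,   47.81320668]), [np.float64(0.9700058372090211), np.float64(0.9700058372090236)])
```

```bash
ls pics
```

```text
scene0.png
scene_crop.png
side0.png
side_crop.png
wrist0.png
```

View pics/scene_crop.png

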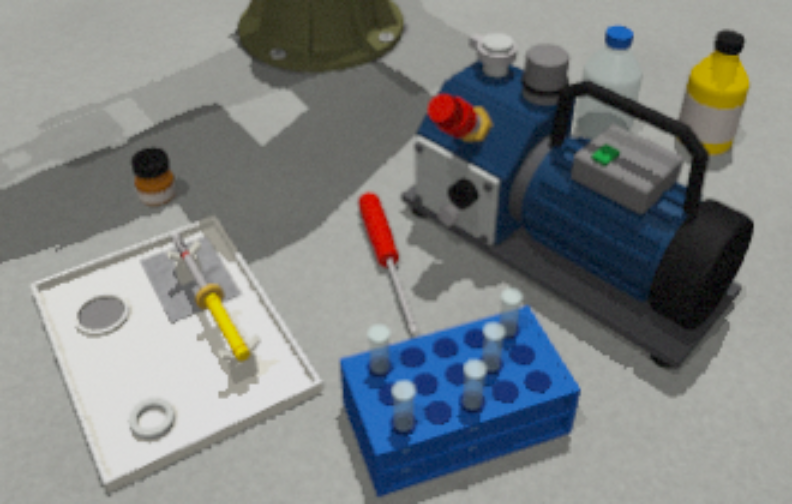

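View pics/side_crop.png

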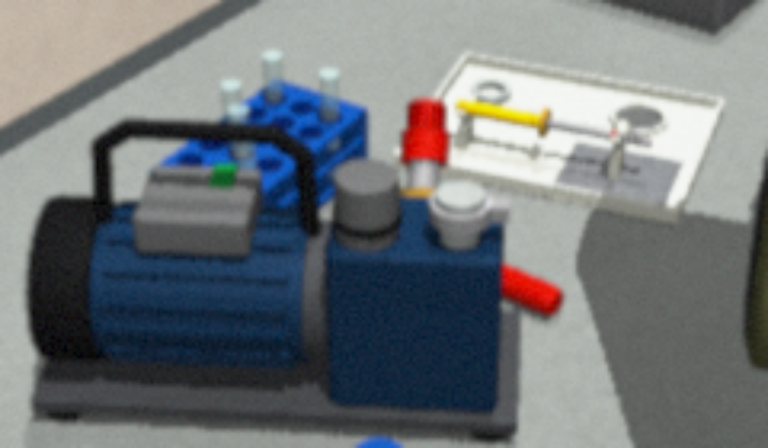

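```bash
python3 - <<'E'
from h import *
import pickle
P=pickle.load(open("P.pkl","rb"));S,D=P["scene"],P["side"]
sc=lambda x,y:(S,(150+x/2.4,130+y/2.4)); sd=lambda x,y:(D,(180+x/3.2,150+y/3.2))
print("handle near",tri([sc(562,95),sd(305,140)]))
print("handle a",tri([sc(575,88),sd(283,130)]))
print("handle b",tri([sc(700,155),sd(118,128)]))
print("inlet top",tri([sc(497,42),sd(460,190)]))
print("filter top",tri([sc(547,55),sd(366,172)]))
print("cap top",tri([sc(440,108),sd(425,102)]))
print("cap mask",tri([(S,(337.4,179.3)),(D,(314,192.8))]))
print("case corners z160", atz(*sd(500,262),160),atz(*sd(330,248),160))
print("pocket z4",atz(S,(189.4,257),4),atz(D,(378.3,188.3),4))
print("collar z42",atz(S,(233.6,251.6),42),atz(D,(354.2,188.4),42))
print("tip z42",atz(S,(220,223.4),42),atz(D,(381.7,194.8),42))
print("tray z0",atz(S,(216.4,274),0),atz(D,(352.6,193.8),0))
print("cap origin z161",atz(S,(342.7,180.7),161),atz(D,(311.9,200.2),161))
print("tube origin z175",atz(S,(339.2,173.3),175))
print("rack",)
E
```

```text
handle near (array([529.7920597 , 123.17941718, 203.04817258]), [np.float64(2.454072956776713), np.float64(2.454072956776682)])
handle a (array([538.60553086, 132.85685376, 213.7968183 ]), [np.float64(0.5294407844593718), np.float64(0.5294407844591524)])
handle b (array([646.84792323, 192.50388369, 206.33247097]), [np.float64(8.10642381969329), np.float64(8.106423819693344)])
inlet top (array([413.05778215, 104.86014436, 195.99344938]), [np.float64(1.8125410300384135), np.float64(1.8125410300383349)])
filter top (array([467.4098765, 136.0796192, 207.0829545]), [np.float64(1.6132076713293477), np.float64(1.6132076713291426)])
cap top (array([501.97436192,  13.67300561, 190.16590849]), [np.float64(0.783949347417187), np.float64(0.7839493474172725)])
cap mask (array([491.5118099 ,  26.36986624, 169.31473413]), [np.float64(2.359376563417645), np.float64(2.3593765634176944)])
case corners z160 [372.86300277 113.92085695 160.        ] [474.88868389 165.42787477 160.        ]
pocket z4 [ 480.33720379 -338.64270904    4.        ] [ 494.37981915 -328.45959087    4.        ]
collar z42 [ 529.49088185 -232.59965011   42.        ] [ 523.61842469 -231.78861469   42.        ]
tip z42 [ 423.92319714 -254.49771671   42.        ] [ 443.04354641 -245.79278882   42.        ]
tray z0 [ 547.95551383 -280.44199023    0.        ] [ 544.99064142 -263.28731177    0.        ]
cap origin z161 [492.20712372  41.67910817 161.        ] [484.23909099  42.02481601 161.        ]
tube origin z175 [480.09022186  36.65093977 175.        ]
rack
```

```bash
cat >> h.py <<'E'
def frame(y,z):
    y=np.array(y,float);y/=np.linalg.norm(y);z=np.array(z,float);z-=y*(z@y);z/=np.linalg.norm(z)
    return np.c_[np.cross(y,z),y,z]
def goal(s,p,R=None):
    R0=rot(s["eef_rot"]); R=R0 if R is None else R
    t=R0.T@(np.array(p)-s["eef_pos"]); r=np.degrees(Ro.from_matrix(R0.T@R).as_rotvec())
    print("shift",t.round(1),"rot",r.round(2),"n",np.linalg.norm(t)/41.7,np.linalg.norm(r)/7.16)
def st(s):
    R=rot(s["eef_rot"]);print(round(s["clock"],2),"p",np.round(s["eef_pos"],1),"x",R[:,0].round(3),"y",R[:,1].round(3),"z",R[:,2].round(3),"j",np.round(s["joints"],2),"f",np.round(s["wrist_force"],1),"gap",round(s["finger_gap"],1))
YP=np.radians(28.5) # pump y direction angle
PY=np.array([np.cos(YP),np.sin(YP),0]);PX=np.array([np.sin(YP),-np.cos(YP),0]);A=(PX+[0,0,1])/2**.5
MOUTH=np.array([493,30,175.])
E
python3 - <<'E'
from h import *
from cell import manip
s=manip.read_state(); st(s)
R=frame(-A,PY); goal(s,MOUTH+A*110,R); print(MOUTH+A*110)
E
```

```text
3.0 p [ 230.7 -499.3  227.4] x [-0.908 -0.419 -0.   ] y [-0.  0. -1.] z [ 0.419 -0.908 -0.   ] j [-1.2   0.3   1.52  0.    1.32 -0.07] f [-0.4  0.2  0.8] gap 94.0
shift [-465.1  -25.3 -292.8] rot [-36.61 -88.38  34.31] n 13.194801304692662 14.193649756738177
[530.11424146 -38.35592938 252.78174593]
```

```bash
python3 -m jog '[-30,-10,-20,-2,-6,2, -66,-16,-41,-4.5,-11,4, -100,-22,-62,-7,-17,6.5, -133,-26,-84,-9.5,-23,9, -166,-28,-105,-12,-29,11.5, -199,-30,-126,-14.5,-35,14, -232,-30,-147,-17,-41,16, -265,-30,-168,-19.5,-47,18.5, -298,-30,-189,-22,-53,20.5, -331,-29,-210,-24.5,-59,23]'; python3 - <<'E'
from h import *
from cell import manip
s=manip.read_state(); st(s)
R=frame(-A,PY); goal(s,MOUTH+A*110,R)
E
```

```text
clock: 3.83
eef_pos: [443.8, -168.2, 256.9]
eef_rot: [-1.746, 0.537, -1.693]
wrist_force: [0.4, -0.9, 1.5]
finger_gap: 93.9
3.83 p [ 443.8 -168.2  256.9] x [-0.105 -0.853 -0.511] y [-0.111  0.521 -0.846] z [ 0.988 -0.032 -0.149] j [-0.63  0.32  1.51  0.37  1.73 -0.57] f [ 0.4 -0.9  1.5] gap 93.9
shift [-117.7   61.5   81.8] rot [-12.08 -29.06  11.24] n 3.7395482107729854 4.667186791861396
```

```bash
python3 -m jog '[-23,12,16,-2.4,-6,2.2, -47,24,33,-4.8,-12,4.5, -70,37,49,-7,-17,6.7, -94,49,65,-9.6,-23,9, -117.5,61.5,82,-12,-29,11.2, -117.5,61.5,82,-12,-29,11.2]'; python3 - <<'E'
from h import *
from cell import manip
s=manip.read_state(); st(s)
p=manip.camera("wrist"); im=p["img"][:,:,::-1].copy()
q=manip.camera("scene"); 
cv2.imwrite("pics/w1.png",im); cv2.imwrite("pics/s1.png",q["img"][:,:,::-1])
for t in ["cap","filler_tube"]:
    r=manip.tip_of(t,p); print(t,[(d["xy"],d["score"]) for d in r])
print(proj(p,[MOUTH-20*A,MOUTH+26*A,MOUTH]))
r=manip.masks_of("cap",p); print(r and (r[0]["xy"],r[0]["score"]))
import pickle; pickle.dump((p,r and r[0]["pixels"]),open("W1.pkl","wb"))
E
```

```text
clock: 4.33
eef_pos: [531.8, -36.6, 250.2]
eef_rot: [-1.571, 0.788, -1.07]
wrist_force: [-0.5, 0.1, -0.5]
finger_gap: 94.0
4.33 p [531.8 -36.6 250.2] x [ 0.339 -0.619 -0.709] y [-0.341  0.622 -0.705] z [ 0.877  0.481 -0.   ] j [-0.36  0.55  1.28  0.51  1.91 -0.84] f [-0.5  0.1 -0.5] gap 94.0
cap [([320.7, 196.9], 0.87)]
filler_tube []
[[318.88862357 198.45170067]
 [317.96808202 213.49897913]
 [318.52556099 204.3864528 ]]
([318.9, 204.9], 0.85)
```

View pics/w1.png

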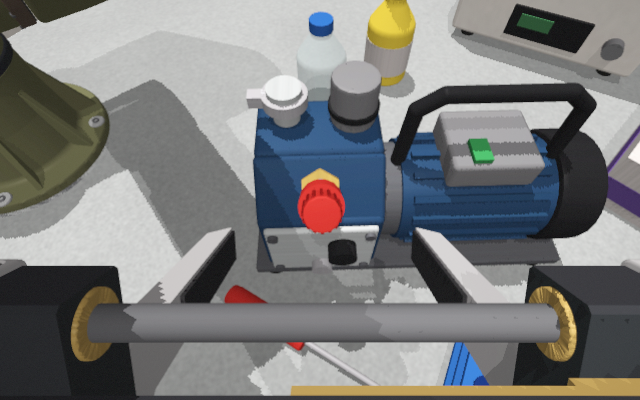

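View pics/s1.png

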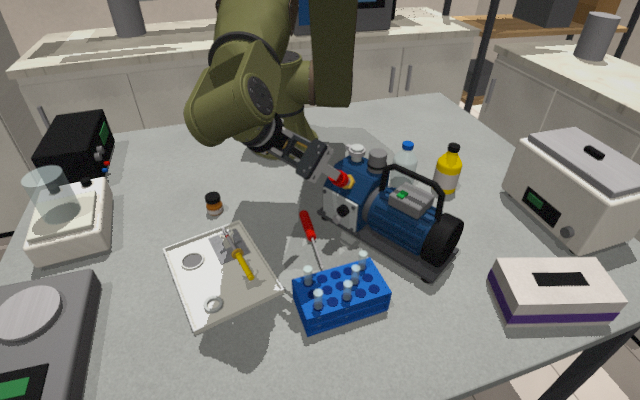

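```bash
python3 - <<'E'
import pickle; from h import *
p,m=pickle.load(open("W1.pkl","rb"))
cv2.imwrite("pics/w1c.png",cv2.resize(p["img"][60:280,230:430,::-1],None,fx=3.6,fy=2.7,interpolation=cv2.INTER_CUBIC) if 0 else cv2.resize(p["img"][80:280,230:430,::-1],None,fx=3,fy=3,interpolation=cv2.INTER_CUBIC))
ys,xs=np.nonzero(m); print(xs.min(),xs.max(),ys.min(),ys.max())
E
```

```text
298 344 180 233
```

View pics/w1c.png

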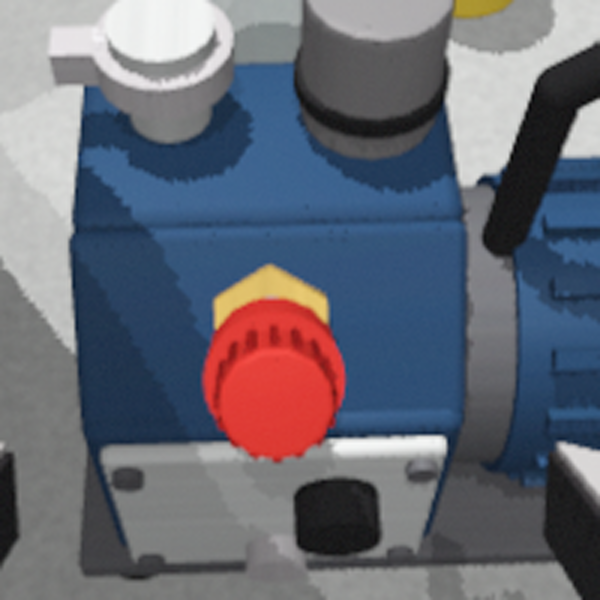

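```bash
sed -i 's/radians(28.5)/radians(30.5)/' h.py; python3 - <<'E'
import pickle; from h import *
p,m=pickle.load(open("W1.pkl","rb"))
P=pickle.load(open("P.pkl","rb"))
X=atz(p,(322.3,214.3),193.4); print("top",X,"mouth",X-26*A)
sc=(P["scene"],(150+443/2.4,130+110/2.4)); sd=(P["side"],(180+425/3.2,150+104/3.2))
print(tri([(p,(322.3,214.3)),sc,sd]))
M=X-26*A
for q in (p,P["scene"],P["side"]): print(proj(q,[M+26*A,M-20*A]))
from cell import manip
s=manip.read_state()
R=frame(-A,PY); goal(s,M+A*29,R)
goal(s,M+A*89,R)
E
grep -n MOUTH h.py
```

```text
top [504.71820721  14.72220412 193.4       ] mouth [495.38722794  30.56306349 175.01522369]
(array([502.68747512,  15.95111099, 188.82580863]), [np.float64(1.264390939443135), np.float64(1.6457994266140816), np.float64(2.688269937619567)])
[[322.3        214.3       ]
 [321.16927893 199.12741221]]
[[333.91592159 174.2324958 ]
 [342.55273293 179.7030846 ]]
[[311.31080396 180.70027028]
 [310.31274501 199.85781367]]
shift [-2.1 82.   4.3] rot [-1.68 -1.84  0.16] n 1.9686766403994378 0.34874204340764015
shift [-1.9 22.   6.1] rot [-1.68 -1.84  0.16] n 0.5488624205414011 0.34874204340764015
31:MOUTH=np.array([493,30,175.])
```

```bash
sed -i 's/\[493,30,175.\]/[495.4,30.6,175.]/' h.py; python3 -m jog '[-0.5,15,1,-1,-1,0, -1,35,3,-1.7,-1.8,0, -2,55,4,-1.7,-1.8,0, -2,70,4.3,-1.7,-1.8,0, -2,78,4.3,-1.7,-1.8,0, -2,82,4.3,-1.7,-1.8,0, -2,82,4.3,-1.7,-1.8,0]' 56 20; python3 - <<'E'
from h import *
from cell import manip
s=manip.read_state(); st(s)
p=manip.camera("wrist"); cv2.imwrite("pics/w2.png",p["img"][:,:,::-1])
print(proj(p,[MOUTH+26*A,MOUTH+23*A-20*A*0])); R=frame(-A,PY); goal(s,MOUTH+A*29,R)
E
```

```text
clock: 5.17
eef_pos: [505.6, 13.8, 195.0]
eef_rot: [-1.572, 0.783, -1.037]
wrist_force: [-0.0, 0.5, -0.3]
finger_gap: 56.2
5.17 p [505.6  13.8 195. ] x [ 0.36  -0.61  -0.706] y [-0.36   0.607 -0.708] z [ 0.861  0.509 -0.001] j [-0.29  0.53  1.45  0.51  1.76 -0.88] f [-0.   0.5 -0.3] gap 56.2
[[319.62145313 261.23824217]
 [319.69033765 258.7496561 ]]
shift [ 0.3 -0.9 -0.3] rot [0.12 0.04 0.11] n 0.024481245953374624 0.023449271756879723
```

View pics/w2.png

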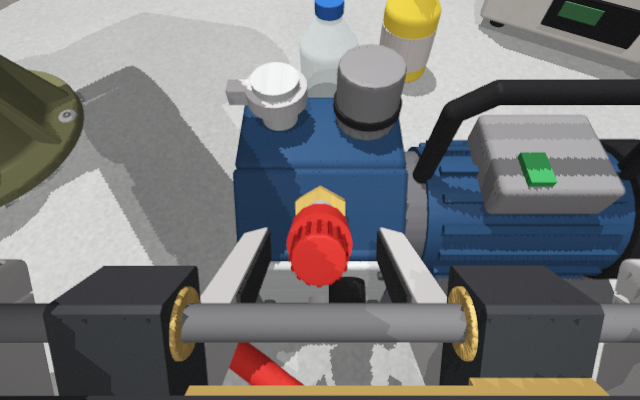

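```bash
python3 -m jog '[0,0,0,0,0,0,0,0,0,0,0,0,0,0,0,0,0,0,0,0,0,0,0,0,0,0,0,0,0,0,0,0,0,0,0,0]' 20 20; python3 - <<'E'
from h import *
from cell import manip
s=manip.read_state(); st(s)
p=manip.camera("wrist"); cv2.imwrite("pics/w3.png",p["img"][:,:,::-1])
E
```

```text
clock: 5.72
eef_pos: [505.7, 13.1, 195.3]
eef_rot: [-1.573, 0.783, -1.038]
wrist_force: [-3.8, -6.1, 2.7]
finger_gap: 27.8
5.72 p [505.7  13.1 195.3] x [ 0.36  -0.611 -0.706] y [-0.36   0.607 -0.709] z [ 0.861  0.509 -0.002] j [-0.29  0.53  1.45  0.51  1.77 -0.88] f [-3.8 -6.1  2.7] gap 27.8
```

View pics/w3.png

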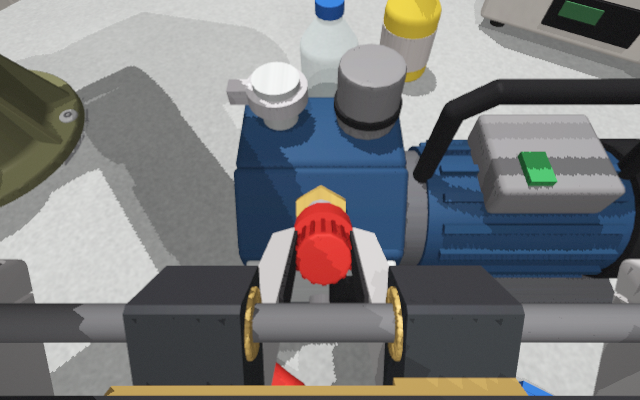

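```bash
python3 -m jog '[0,-4,-1,0,0,0, 0,-10,-1.5,0,0,0, 0,-18,-1.5,0,0,0, 0,-28,-1.5,0,0,0, 0,-40,-1.5,0,0,0, 0,-55,-1.5,0,0,0, 0,-75,-1.5,0,0,0, 0,-95,-1.5,0,0,0, 0,-110,-1.5,0,0,0, 0,-120,-1.5,0,0,0]'; python3 - <<'E'
from h import *
from cell import manip
s=manip.read_state(); st(s)
p=manip.camera("wrist"); cv2.imwrite("pics/w4.png",p["img"][:,:,::-1])
r=manip.tip_of("filler_tube",p); print([(d["xy"],d["score"]) for d in r]); print(proj(p,MOUTH))
import pickle; pickle.dump(p,open("W4.pkl","wb"))
E
```

```text
clock: 6.6
eef_pos: [548.6, -61.4, 281.9]
eef_rot: [-1.57, 0.782, -1.037]
wrist_force: [-0.5, 0.3, -0.2]
finger_gap: 27.9
6.6 p [548.6 -61.4 281.9] x [ 0.361 -0.611 -0.705] y [-0.358  0.607 -0.71 ] z [0.861 0.508 0.   ] j [-0.38  0.59  1.15  0.5   2.01 -0.84] f [-0.5  0.3 -0.2] gap 27.9
[([324.5, 192.7], 0.74)]
[[322.50907911 193.36519693]]
```

View pics/w4.png

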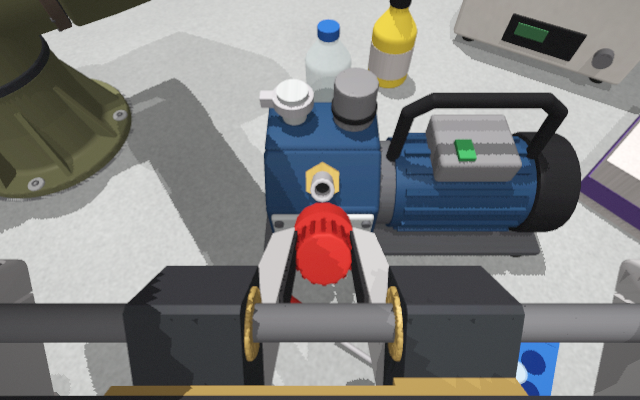

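```bash
python3 - <<'E'
import pickle; from h import *
p=pickle.load(open("W4.pkl","rb"))
im=p["img"][130:230,250:390,::-1].copy(); im=cv2.resize(im,None,fx=5.5,fy=5.5,interpolation=cv2.INTER_CUBIC)
cv2.imwrite("pics/w4c.png",im)
E
```

```text
(no output)
```

View pics/w4c.png

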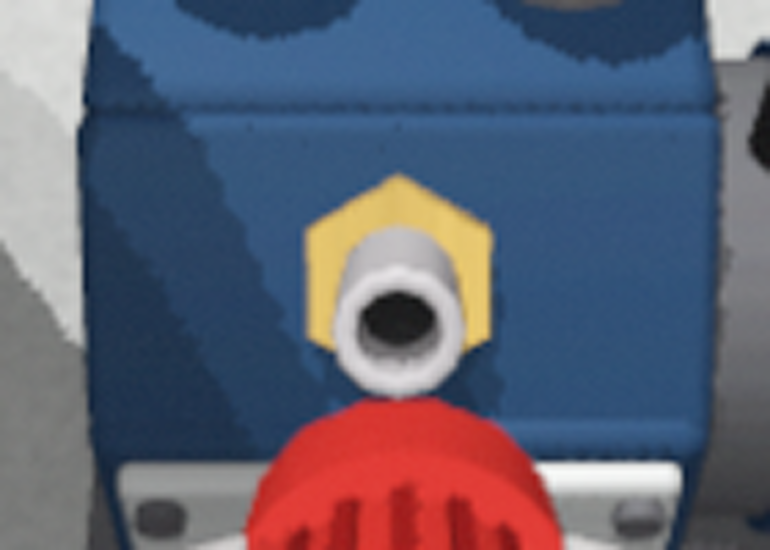

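```bash
sed -i 's/radians(30.5)/radians(31.2)/' h.py; python3 - <<'E'
import pickle; from h import *
p=pickle.load(open("W4.pkl","rb"))
X=atz(p,(322.3,189.9),175);print(X)
P=pickle.load(open("P.pkl","rb"))
from cell import manip
s=manip.read_state(); st(s)
q=manip.camera("scene");pickle.dump(q,open("S4.pkl","wb"))
q2=manip.camera("side")
print(proj(q,X),proj(q2,X))
a=proj(q,X)[0].astype(int); 
c=[cv2.resize(I["img"][y-30:y+30,x-40:x+40,::-1],None,fx=5,fy=5,interpolation=cv2.INTER_CUBIC) for I,(x,y) in ((q,a),(q2,proj(q2,X)[0].astype(int)))]
for i in c: cv2.circle(i,(200,150),3,(0,255,0),1)
cv2.imwrite("pics/s4.png",np.hstack(c))
# pocket
for n in P: pass
E
```

```text
[493.38607875  33.64036096 175.        ]
6.7 p [548.5 -61.2 281.4] x [ 0.361 -0.611 -0.704] y [-0.357  0.607 -0.71 ] z [0.861 0.508 0.001] j [-0.38  0.59  1.15  0.5   2.01 -0.84] f [-0.4  1.5 -1.2] gap 27.7
[[339.86839873 176.68806851]] [[310.71210747 192.32632269]]
```

View pics/s4.png

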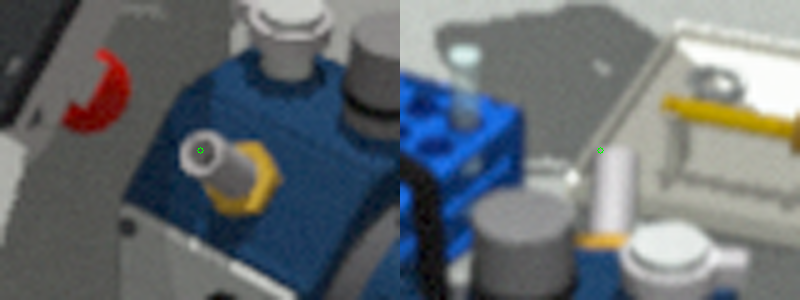

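```bash
python3 - <<'E'
import pickle; from h import *
p=pickle.load(open("W4.pkl","rb")); q=pickle.load(open("S4.pkl","rb"));D=pickle.load(open("P.pkl","rb"))["side"]
w=(p,(322.3,189.9)); s=(q,(340.0,176.1)); d=(D,(313.2,192))
for o in ([w,s],[w,d],[s,d],[w,s,d]): print(tri(o))
# pump features consistency in wrist4: crease/top corners
for z in (160,): print([atz(p,(250+x/5.5,130+y/5.5),z) for x,y in ((90,110),(715,100))])
print([atz(p,xy,0) for xy in ((545,276),)])
s0=D["M"]["reagent_bottle"]
E
```

```text
(array([493.83497797,  33.28770156, 176.68755125]), [np.float64(0.5129367217672763), np.float64(0.512936721767323)])
(array([491.24422485,  31.61741206, 175.74851478]), [np.float64(2.877657037743045), np.float64(2.877657037743295)])
(array([489.35982403,  33.15085759, 175.67199271]), [np.float64(2.4782804668464724), np.float64(2.47828046684629)])
(array([491.31118817,  32.83668691, 175.6385288 ]), [np.float64(2.290379149233403), np.float64(1.734474364514412), np.float64(3.6489512449417045)])
[array([415.53388909,  54.49437874, 160.        ]), array([513.0849727 , 114.92837342, 160.        ])]
[array([748.09410565, 163.17197752,   0.        ])]
```

```bash
sed -i 's/radians(31.2)/radians(31.5)/;s/\[495.4,30.6,175.\]/[493,33.4,175.]/' h.py; python3 - <<'E'
from h import *
from cell import manip
s=manip.read_state(); st(s)
goal(s,[500,-331,190],frame([0,0,-1],PY))
E
```

```text
6.8 p [547.8 -60.  280. ] x [ 0.36  -0.61  -0.706] y [-0.36   0.607 -0.708] z [ 0.861  0.509 -0.001] j [-0.37  0.59  1.15  0.5   2.01 -0.84] f [-0.6  0.4 -0.7] gap 27.6
shift [ 211.6  -83.6 -178.9] rot [ -0.31  -0.89 -44.89] n 6.941975642628078 6.27094623308979
```

```bash
python3 -m jog '[10,-4,-8,0,0,-2, 35,-14,-29,0,0,-7, 65,-26,-55,0,0,-13, 95,-38,-80,0,-.2,-19.5, 125,-50,-105,-.1,-.4,-26, 155,-62,-130,-.2,-.6,-32, 183,-73,-154,-.3,-.8,-38, 203,-80,-172,-.3,-.9,-43, 211.5,-83.5,-179,-.3,-.9,-44.9, 211.5,-83.5,-179,-.3,-.9,-44.9]'; python3 - <<'E'
from h import *
from cell import manip
import pickle
s=manip.read_state(); st(s)
p=manip.camera("wrist"); cv2.imwrite("pics/w5.png",p["img"][:,:,::-1])
for t in ("pocket","dipstick","dip_tip","tray"):
    r=manip.tip_of(t,p); print(t,[(d["xy"],d["score"],atz(p,d["xy"],{"pocket":4,"tray":0}.get(t,42)).round(1)) for d in r])
s=manip.read_state(); st(s)
pickle.dump(p,open("W5.pkl","wb"))
E
```

```text
6.8 p [547.8 -60.  280. ] x [ 0.36  -0.61  -0.706] y [-0.36   0.607 -0.708] z [ 0.861  0.509 -0.001] j [-0.37  0.59  1.15  0.5   2.01 -0.84] f [-0.6  0.4 -0.7] gap 27.6
pocket []
dipstick []
dip_tip []
tray []
7.05 p [547.7 -59.7 280. ] x [ 0.36  -0.61  -0.706] y [-0.36   0.607 -0.708] z [ 0.861  0.509 -0.001] j [-0.37  0.59  1.15  0.5   2.01 -0.84] f [-0.3  1.  -1. ] gap 27.6invalid input: not JSON, or not a number
```

View pics/w5.png

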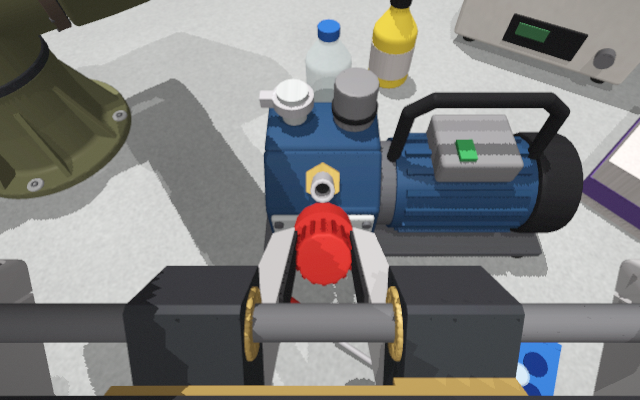

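Leading-dot numbers were refused as JSON; nothing moved. Retrying.

```bash
python3 -m jog '[10,-4,-8,0,0,-2, 35,-14,-29,0,0,-7, 65,-26,-55,0,0,-13, 95,-38,-80,0,-0.2,-19.5, 125,-50,-105,-0.1,-0.4,-26, 155,-62,-130,-0.2,-0.6,-32, 183,-73,-154,-0.3,-0.8,-38, 203,-80,-172,-0.3,-0.9,-43, 211.5,-83.5,-179,-0.3,-0.9,-44.9, 211.5,-83.5,-179,-0.3,-0.9,-44.9]' && python3 - <<'E'
from h import *
from cell import manip
import pickle
s=manip.read_state(); st(s)
p=manip.camera("wrist"); cv2.imwrite("pics/w6.png",p["img"][:,:,::-1])
for t in ("pocket","dipstick","dip_tip","tray"):
    r=manip.tip_of(t,p); print(t,[(d["xy"],d["score"],atz(p,d["xy"],{"pocket":4,"tray":0}.get(t,42)).round(1)) for d in r])
s=manip.read_state(); st(s)
pickle.dump(p,open("W5.pkl","wb"))
E
```

```text
clock: 7.88
eef_pos: [498.7, -331.8, 189.5]
eef_rot: [-1.571, -0.001, -1.022]
wrist_force: [0.5, 0.0, -0.8]
finger_gap: 27.5
7.88 p [ 498.7 -331.8  189.5] x [ 0.521 -0.853  0.001] y [ 0.    -0.001 -1.   ] z [ 0.853  0.521 -0.   ] j [-0.65  0.44  1.42 -0.    1.28 -1.2 ] f [ 0.5  0.  -0.8] gap 27.5
pocket [([316.7, 183.7], 0.74, array([ 493.5, -332.3,    4. ]))]
dipstick [([426.3, 106.7], 0.87, array([ 534. , -223.1,   42. ]))]
dip_tip [([317.4, 73.3], 0.64, array([ 443.6, -247.6,   42. ]))]
tray [([395.3, 153.4], 0.71, array([ 543.4, -267.7,    0. ]))]
8.13 p [ 500.5 -330.1  190.5] x [ 0.524 -0.852 -0.001] y [ 0.     0.001 -1.   ] z [0.852 0.524 0.001] j [-0.64  0.44  1.42  0.    1.28 -1.2 ] f [-0.4 -0.2 -1.4] gap 27.7
```

View pics/w6.png

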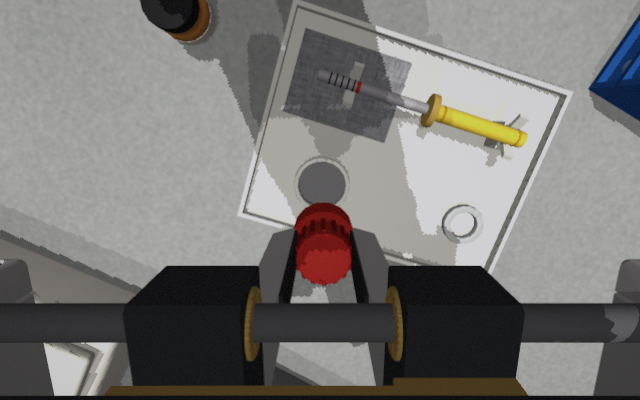

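```bash
python3 - <<'E'
from h import *
import pickle
p=pickle.load(open("W5.pkl","rb"))
im=cv2.resize(p["img"][0:225,230:590,::-1],None,fx=2.2,fy=2.2,interpolation=cv2.INTER_CUBIC); cv2.imwrite("pics/w6c.png",im)
for z in (4,10): print(atz(p,(322,183.5),z))
C=[atz(p,c,14)[:2] for c in ((297,2),(571,92),(240,213))]; print(C, [np.linalg.norm(C[0]-C[1]),np.linalg.norm(C[0]-C[2])], np.degrees(np.arctan2(*(C[1]-C[0])[::-1])),(C[1]+C[2])/2)
E
```

```text
[ 497.77469573 -329.43207459    4.        ]
[ 497.18685751 -328.43741077   10.        ]
[array([ 397.44879254, -205.47449854]), array([ 643.39145785, -140.81154711]), array([ 444.16932973, -393.96292994])] [np.float64(254.30118345744492), np.float64(194.19242356264266)] 14.730750429359203 [ 543.78039379 -267.38723852]
```

View pics/w6c.png

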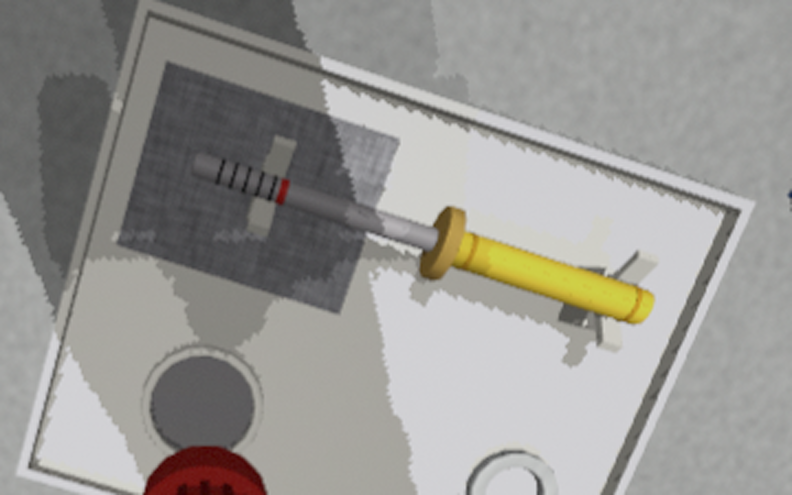

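```bash
python3 - <<'E'
from h import *
import pickle
p=pickle.load(open("W5.pkl","rb"))
im=cv2.resize(p["img"][185:305,240:410,::-1],None,fx=4.6,fy=4.6,interpolation=cv2.INTER_CUBIC); 
tcp=np.array([499.3,-331,190.]);tx=np.array([.521,-.853,0]);tz=np.array([.853,.521,0]);ty=np.array([0,0,-1])
th=np.linspace(0,2*np.pi,60)
for d,r,c in ((3,14,(0,255,0)),(26,18,(255,0,0)),(26,14,(255,255,0)),(49,18,(0,255,255))):
    q=proj(p,[tcp+ty*d+r*(np.cos(a)*tx+np.sin(a)*tz) for a in th]); q=((q-[240,185]+.5)*4.6-.5)
    cv2.polylines(im,[q.astype(np.int32)],True,c,1)
cv2.imwrite("pics/w6k.png",im)
E
```

```text
(no output)
```

View pics/w6k.png

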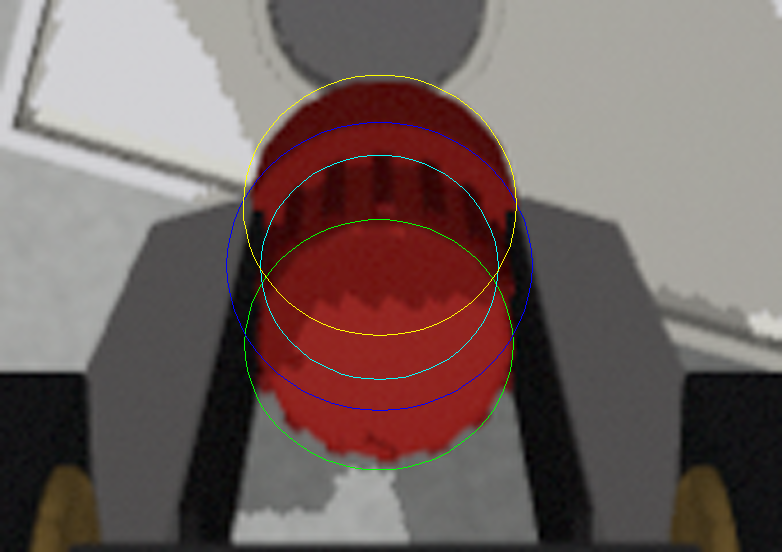

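```bash
python3 -m jog '[-1.4,8,-1,0,0,0, -1.4,28,-1,0,0,0, -1.4,50,-1,0,0,0, -1.4,72,-1,0,0,0, -1.4,92,-1,0,0,0, -1.4,106,-1,0,0,0, -1.4,114,-1,0,0,0, -1.4,118,-1,0,0,0, -1.4,120,-1,0,0,0, -1.4,120,-1,0,0,0]' && python3 - <<'E'
from h import *
from cell import manip
import pickle
s=manip.read_state(); st(s)
q=manip.camera("scene");w=manip.camera("wrist")
c=[cv2.resize(q["img"][215:315,140:270,::-1],None,fx=4,fy=4,interpolation=cv2.INTER_CUBIC)]
cv2.imwrite("pics/s7.png",c[0]);cv2.imwrite("pics/w7.png",cv2.resize(w["img"][120:300,240:420,::-1],None,fx=3,fy=3))
E
```

```text
clock: 8.97
eef_pos: [498.6, -330.1, 70.4]
eef_rot: [-1.57, -0.0, -1.021]
wrist_force: [0.3, 1.0, 0.3]
finger_gap: 27.2
8.97 p [ 498.6 -330.1   70.4] x [ 0.523 -0.852  0.   ] y [ 0.001 -0.    -1.   ] z [0.852 0.523 0.001] j [-0.65  0.57  1.52  0.    1.05 -1.2 ] f [0.3 1.  0.3] gap 27.2
```

View pics/s7.png

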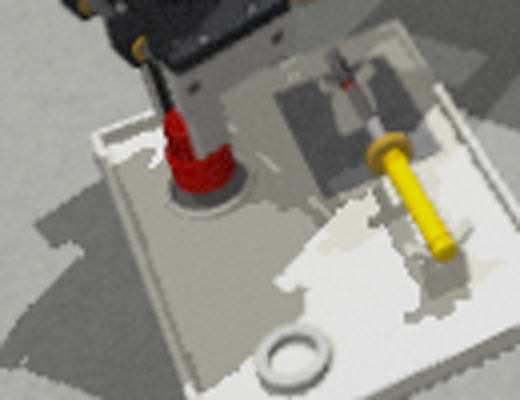

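View pics/w7.png

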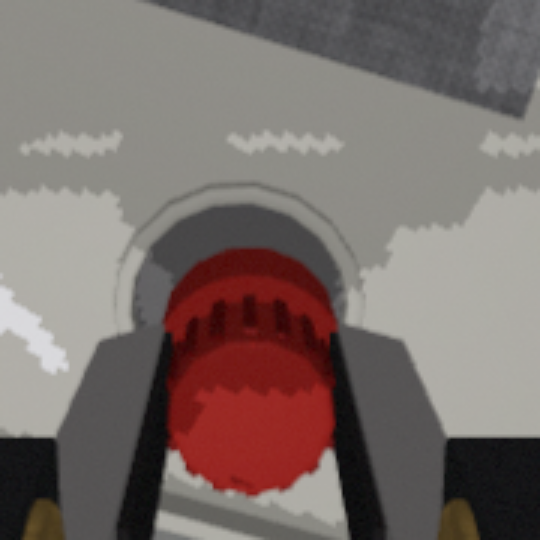

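```bash
python3 - <<'E'
from h import *
from cell import manip
s=manip.read_state(); st(s)
p=manip.camera("wrist")
im=cv2.resize(p["img"][140:300,240:420,::-1],None,fx=4,fy=4,interpolation=cv2.INTER_CUBIC)
th=np.linspace(0,2*np.pi,60);R=rot(s["eef_rot"]);tcp=s["eef_pos"]
def circ(c,r,col):
    q=proj(p,[c+r*(np.cos(a)*R[:,0]+np.sin(a)*R[:,2]) for a in th]); q=((q-[240,140]+.5)*4-.5)
    cv2.polylines(im,[q.astype(np.int32)],True,col,1)
circ(np.array([498,-329.7,10]),27,(255,0,0)); circ(np.array([498,-329.7,10]),23,(255,0,0))
circ(tcp+R[:,1]*50,18,(0,255,255)); circ(np.r_[tcp[:2],4],18,(0,255,0))
cv2.imwrite("pics/w7b.png",im)
E
```

```text
9.07 p [ 498.8 -330.3   71. ] x [ 0.523 -0.852  0.001] y [ 0.001 -0.001 -1.   ] z [0.852 0.523 0.001] j [-0.65  0.57  1.52  0.    1.05 -1.2 ] f [ 0.1  0.2 -0.5] gap 27.2
```

View pics/w7b.png

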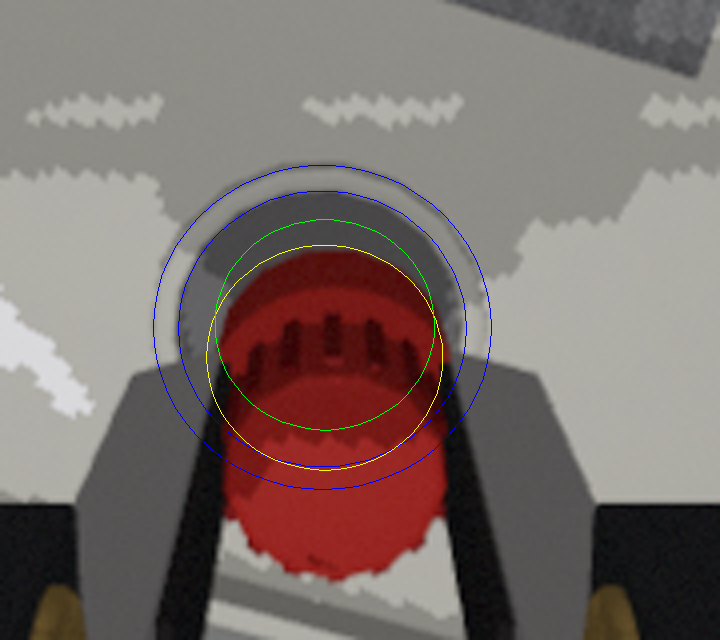

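```bash
python3 -m jog '[0,2,-1,0,0,0, 0,5,-2,0,0,0, 0,8,-2,0,0,0, 0,10,-2,0,0,0, 0,12,-2,0,0,0, 0,13,-2,0,0,0, 0,14,-2,0,0,0, 0,14,-2,0,0,0]' && python3 - <<'E'
from cell import manip
from h import *
st(manip.read_state())
E
python3 -m jog '[0,0.5,0,0,0,0,0,1,0,0,0,0]';python3 -m jog '[0,0.5,0,0,0,0,0,1,0,0,0,0]'
```

```text
clock: 9.78
eef_pos: [496.7, -331.1, 56.0]
eef_rot: [-1.571, -0.0, -1.021]
wrist_force: [0.2, -0.2, -0.8]
finger_gap: 27.4
9.78 p [ 496.7 -331.1   56. ] x [ 0.523 -0.852  0.   ] y [ 0.  0. -1.] z [0.852 0.523 0.   ] j [-0.65  0.59  1.53  0.    1.02 -1.2 ] f [ 0.2 -0.2 -0.8] gap 27.4
clock: 9.95
eef_pos: [496.8, -331.2, 55.3]
eef_rot: [-1.57, -0.0, -1.021]
wrist_force: [0.2, -0.2, -0.4]
finger_gap: 27.3
clock: 10.12
eef_pos: [496.8, -331.4, 54.7]
eef_rot: [-1.57, -0.001, -1.021]
wrist_force: [-4.4, 1.3, 9.7]
finger_gap: 27.3
```

Contact (about 10 N up) at the expected height: rim on the pocket floor. Release and look.

```bash
python3 -m jog '[0,0,0,0,0,0,0,0,0,0,0,0,0,0,0,0,0,0,0,0,0,0,0,0]' 50 && python3 - <<'E'
from cell import manip
from h import *
st(manip.read_state())
q=manip.camera("scene");w=manip.camera("wrist")
cv2.imwrite("pics/s8.png",np.hstack([cv2.resize(q["img"][215:315,140:230,::-1],None,fx=4,fy=4,interpolation=cv2.INTER_CUBIC),cv2.resize(w["img"][160:300,260:380,::-1],(360,400))]))
E
```

```text
clock: 10.45
eef_pos: [496.7, -331.2, 54.2]
eef_rot: [-1.57, -0.0, -1.021]
wrist_force: [-0.5, -0.6, -0.5]
finger_gap: 48.9
10.45 p [ 496.7 -331.2   54.2] x [ 0.523 -0.852  0.   ] y [ 0.  0. -1.] z [0.852 0.523 0.   ] j [-0.65  0.59  1.53  0.    1.02 -1.2 ] f [-0.5 -0.6 -0.5] gap 48.9
```

View pics/s8.png

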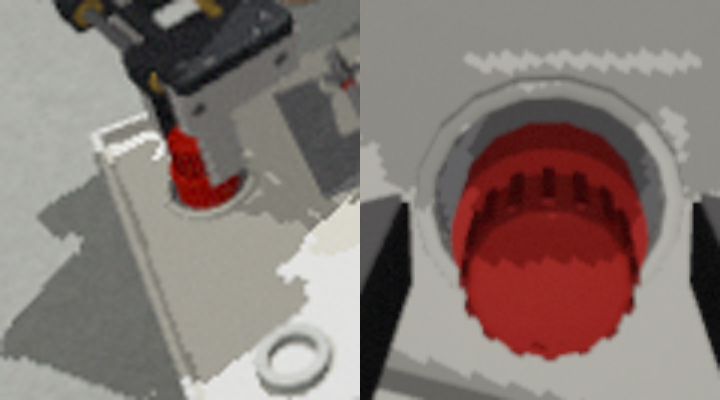

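```bash
cat >> h.py <<'E'
YT=np.radians(14.7); TX=np.array([np.cos(YT),np.sin(YT),0]);TY=np.array([-np.sin(YT),np.cos(YT),0])
E
python3 -m jog '[0,-5,0,0,0,0,0,-15,0,0,0,0,0,-35,0,0,0,0,0,-60,0,0,0,0,0,-85,0,0,0,0,0,-105,0,0,0,0,0,-115,0,0,0,0,0,-116,0,0,0,0]' && python3 - <<'E'
from cell import manip
from h import *
import pickle
s=manip.read_state();st(s)
p=pickle.load(open("W5.pkl","rb"))
for xy in ((318.6,74),(431,110),(525,138)): print(atz(p,xy,42))
w=manip.camera("wrist");cv2.imwrite("pics/w9.png",w["img"][:,:,::-1])
goal(s,[580,-212,170],frame([0,0,-1],TY))
E
```

```text
clock: 11.22
eef_pos: [497.3, -331.6, 173.0]
eef_rot: [-1.569, -0.004, -1.021]
wrist_force: [-0.6, -0.0, -0.3]
finger_gap: 50.0
11.22 p [ 497.3 -331.6  173. ] x [ 0.523 -0.852  0.004] y [ 0.004 -0.002 -1.   ] z [0.852 0.523 0.002] j [-0.65  0.45  1.45  0.    1.24 -1.2 ] f [-0.6 -0.  -0.3] gap 50.0
[ 444.74246357 -247.56059225   42.        ]
[ 538.86968987 -223.18647941   42.        ]
[ 619.81853904 -200.60763464   42.        ]
shift [-58.8   3.  133. ] rot [ 6.000e-02 -7.318e+01  2.700e-01] n 3.488242358187399 10.220657322993857
```

View pics/w9.png

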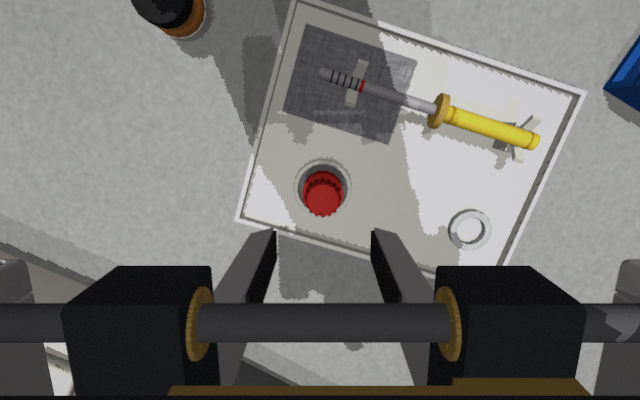

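```bash
python3 -m jog '[-6,0,14,0,-4,0, -12,0,28,0,-11,0, -18,0,42,0,-18,0, -24,0,56,0,-25,0, -30,0,70,0,-32,0, -36,0,84,0,-39,0, -42,0,98,0,-46,0, -48,0,112,0,-53,0, -54,0,124,0,-60,0, -58,2,132,0,-67,0.3]' 60 25 && python3 -m jog '[0,0,0,0,-4,0, -0.5,1,1,0,-6.3,0,-0.5,1,1,0,-6.3,0]' && python3 - <<'E'
from cell import manip
from h import *
import pickle
s=manip.read_state();st(s)
w=manip.camera("wrist");cv2.imwrite("pics/w10.png",w["img"][:,:,::-1])
print(proj(w,np.array([[444.7,-247.6,42],[536.6,-223,42],[619.8,-200.6,42]])))
pickle.dump(w,open("W10.pkl","wb"))
goal(s,[585,-210,45],frame([0,0,-1],TY))
E
```

```text
clock: 12.1
eef_pos: [579.0, -211.5, 166.8]
eef_rot: [-1.567, 0.005, 0.155]
wrist_force: [0.3, -0.5, 0.4]
finger_gap: 59.9
clock: 12.35
eef_pos: [577.7, -211.3, 165.3]
eef_rot: [-1.566, 0.006, 0.261]
wrist_force: [-0.2, 0.2, -0.4]
finger_gap: 60.0
12.35 p [ 577.7 -211.3  165.3] x [ 0.966  0.258 -0.006] y [-0.007  0.003 -1.   ] z [-0.258  0.966  0.005] j [-0.41  0.5   1.39  0.    1.26 -2.24] f [-0.2  0.2 -0.4] gap 60.0
[[319.54894392  12.84868723]
 [319.93421289 146.11466528]
 [320.38113934 249.8803043 ]]
shift [  8.  120.3  -1.2] rot [-0.28  0.25 -0.32] n 2.890978629559881 0.06868840376855814
```

View pics/w10.png

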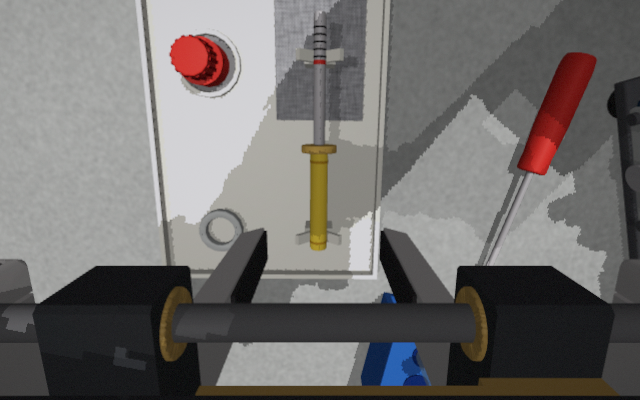

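```bash
python3 -m jog '[2,10,-1,-0.3,0.3,-0.3, 4,30,-2,-0.3,0.3,-0.3, 6,52,-2,-0.3,0.3,-0.3, 8,74,-2,-0.3,0.3,-0.3, 8,94,-2,-0.3,0.3,-0.3, 8,108,-2,-0.3,0.3,-0.3, 8,116,-2,-0.3,0.3,-0.3, 8,120,-2,-0.3,0.3,-0.3, 8,121,-2,-0.3,0.3,-0.3, 8,121,-2,-0.3,0.3,-0.3]' && python3 - <<'E'
from cell import manip
from h import *
s=manip.read_state();st(s)
w=manip.camera("wrist");cv2.imwrite("pics/w11.png",w["img"][:,:,::-1])
E
```

```text
clock: 13.23
eef_pos: [586.2, -211.6, 46.7]
eef_rot: [-1.573, -0.002, 0.253]
wrist_force: [0.6, -0.2, -0.2]
finger_gap: 60.0
13.23 p [ 586.2 -211.6   46.7] x [0.968 0.25  0.002] y [ 0.003 -0.002 -1.   ] z [-0.25   0.968 -0.003] j [-0.4   0.65  1.45 -0.    1.03 -2.23] f [ 0.6 -0.2 -0.2] gap 60.0
```

View pics/w11.png

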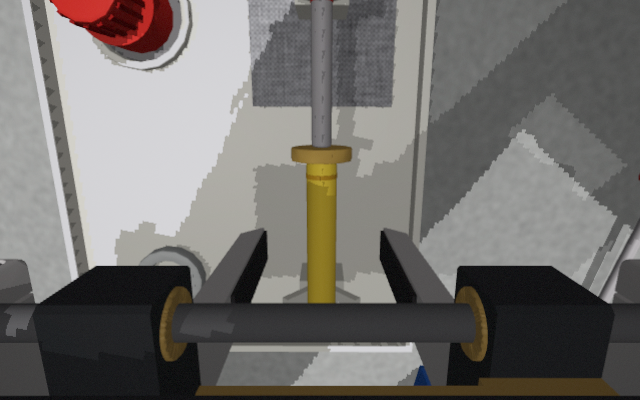

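```bash
python3 -m jog '[0,1,0,0,0,0,0,1.5,0,0,0,0,0,1.5,0,0,0,0,0,1.5,0,0,0,0,0,1.5,0,0,0,0,0,1.5,0,0,0,0,0,1.5,0,0,0,0]' 6 35 && python3 - <<'E'
from cell import manip
from h import *
s=manip.read_state();st(s)
E
python3 -m jog '[0,-3,0,0,0,0,0,-8,0,0,0,0,0,-16,0,0,0,0,0,-28,0,0,0,0,0,-42,0,0,0,0,0,-58,0,0,0,0,0,-74,0,0,0,0,0,-86,0,0,0,0,0,-94,0,0,0,0,0,-96,0,0,0,0]' && python3 - <<'E'
from cell import manip
from h import *
import pickle
s=manip.read_state();st(s)
w=manip.camera("wrist");cv2.imwrite("pics/w12.png",w["img"][:,:,::-1]); pickle.dump((s,w),open("W12.pkl","wb"))
E
```

```text
clock: 13.87
eef_pos: [586.0, -211.5, 44.8]
eef_rot: [-1.573, -0.002, 0.253]
wrist_force: [0.4, 0.3, 0.3]
finger_gap: 16.8
13.87 p [ 586.  -211.5   44.8] x [0.968 0.251 0.002] y [ 0.002 -0.002 -1.   ] z [-0.251  0.968 -0.002] j [-0.4   0.65  1.46 -0.    1.03 -2.23] f [0.4 0.3 0.3] gap 16.8
clock: 14.7
eef_pos: [586.2, -211.4, 142.6]
eef_rot: [-1.574, -0.004, 0.254]
wrist_force: [0.2, -0.6, -1.1]
finger_gap: 12.6
14.7 p [ 586.2 -211.4  142.6] x [0.968 0.251 0.004] y [ 0.005 -0.003 -1.   ] z [-0.251  0.968 -0.004] j [-0.4   0.53  1.39 -0.    1.21 -2.23] f [ 0.2 -0.6 -1.1] gap 12.6
```

View pics/w12.png

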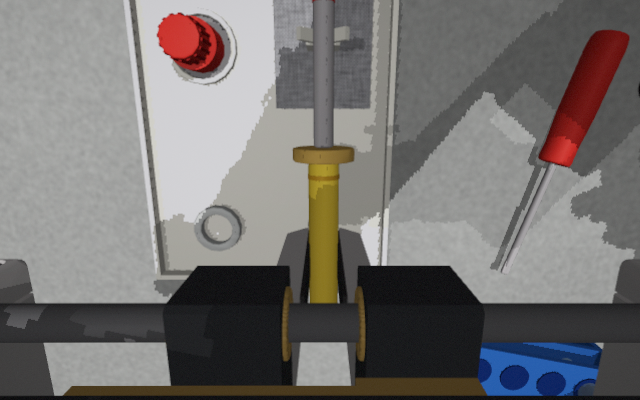

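```bash
cat >> h.py <<'E'
DI=(PX-[0,0,1])/2**.5
RI=np.c_[A,DI,np.cross(A,DI)]
E
python3 - <<'E'
from cell import manip
from h import *
import pickle
s,w=pickle.load(open("W12.pkl","rb"));R=rot(s["eef_rot"])
for d in (0,3,6): print(d,[proj(w,s["eef_pos"]+R@[-l,d,0]).round(1)[0] for l in (44,51)])
print(RI,PY); goal(s,MOUTH+A*191,RI)
E
```

```text
0 [array([320.4, 166.2]), array([320.4, 150.3])]
3 [array([320.4, 165.2]), array([320.4, 149.7])]
6 [array([320.5, 164.3]), array([320.5, 149. ])]
[[ 0.36946228  0.36946228  0.85264016]
 [-0.60290764 -0.60290764  0.52249856]
 [ 0.70710678 -0.70710678  0.        ]] [0.85264016 0.52249856 0.        ]
shift [  11.2 -167.8  130.6] rot [-28.54  69.02 -38.31] n 5.106957595366862 11.722829027137822
```

```bash
sed -i 's/\[493,33.4,175.\]/[491.8,32.7,175.]/' h.py
python3 -m jog '[0.5,-12,6,-1,2.5,-1.5, 2,-30,18,-3.5,8.5,-4.5, 3,-48,30,-6,14,-7.5, 4,-65,42,-8.5,20,-11, 5,-82,54,-11,26,-14.5, 6,-98,66,-13.5,32,-17.5, 7,-112,78,-16,38,-21, 8,-126,90,-18.5,44,-24, 9,-140,100,-20.5,49,-27, 9.5,-150,108,-22.5,54,-30]' && python3 - <<'E'
from cell import manip
from h import *
s=manip.read_state();st(s); goal(s,MOUTH+A*191,RI)
E
```

```text
clock: 15.58
eef_pos: [567.5, -104.3, 289.9]
eef_rot: [-1.686, -0.614, -0.671]
wrist_force: [0.5, -0.8, -0.3]
finger_gap: 13.1
15.58 p [ 567.5 -104.3  289.9] x [ 0.64  -0.508  0.577] y [ 0.377 -0.446 -0.812] z [ 0.67   0.737 -0.094] j [-0.06  0.12  1.71 -0.55  0.94 -0.68] f [ 0.5 -0.8 -0.3] gap 13.1
shift [ -2.8 -28.   10.8] rot [-6.37 15.85 -8.78] n 0.7227278391449642 2.682274613147676
```

```bash

python3 -m jog '[0,-6,2,-1,3,-1.5, -1,-12,5,-3,7,-4, -2,-20,8,-4.5,11,-6, -2.5,-25,10,-6,14.5,-8, -2.8,-28,10.8,-6.4,15.9,-8.8, -2.8,-28,10.8,-6.4,15.9,-8.8]' && python3 - <<'E'
from cell import manip
from h import *
import pickle
w=manip.camera("wrist");q=manip.camera("scene");d=manip.camera("side")
s=manip.read_state();st(s); goal(s,MOUTH+A*191,RI)
cv2.imwrite("pics/w13.png",w["img"][:,:,::-1])
cv2.imwrite("pics/q13.png",np.hstack([cv2.resize(q["img"][70:220,270:400,::-1],None,fx=3,fy=3,interpolation=cv2.INTER_CUBIC),cv2.resize(d["img"][90:240,240:370,::-1],None,fx=3,fy=3,interpolation=cv2.INTER_CUBIC)]))
T=[s["eef_pos"]+rot(s["eef_rot"])@[l,3,0] for l in (-146,-51,35)]
for n,p in (("w",w),("q",q),("d",d)): print(n,proj(p,T+[MOUTH]).round(1).tolist())
for t in ("dip_tip","dipstick","filler_tube"):
  for n,p in (("w",w),("q",q),("d",d)):
    r=manip.tip_of(t,p); print(t,n,[(x["xy"],x["score"]) for x in r[:1]])
pickle.dump((s,w,q,d),open("W13.pkl","wb"))
E
```

```text
clock: 16.08
eef_pos: [562.5, -82.3, 308.5]
eef_rot: [-1.576, -0.783, -1.014]
wrist_force: [1.0, -0.6, 0.3]
finger_gap: 12.7
16.23 p [562.5 -83.3 308.8] x [ 0.376 -0.602  0.705] y [ 0.368 -0.601 -0.71 ] z [ 0.851  0.526 -0.004] j [ 0.06  0.13  1.71 -0.81  1.04 -0.16] f [-0.6 -0.3 -1.3] gap 12.8
shift [ 0.3 -1.5  0.4] rot [ 0.03  0.32 -0.2 ] n 0.03670688255743988 0.05338562560117722
w [[317.8, -89.6], [318.9, 155.6], [319.6, 325.2], [321.1, -246.0]]
q [[329.5, 172.3], [308.4, 159.2], [284.8, 144.5], [339.3, 176.4]]
d [[312.8, 174.3], [314.1, 135.9], [315.2, 102.1], [311.5, 192.4]]
dip_tip w []
dip_tip q [([330.7, 170.2], 0.7)]
dip_tip d [([313.9, 176.9], 0.68)]
dipstick w [([321.2, 145.5], 0.62)]
dipstick q [([308.8, 159.6], 0.75)]
dipstick d [([319.6, 138.6], 0.68)]
filler_tube w []
filler_tube q [([341.9, 174.1], 0.72)]
filler_tube d [([311.0, 190.8], 0.47)]
```

View pics/w13.png

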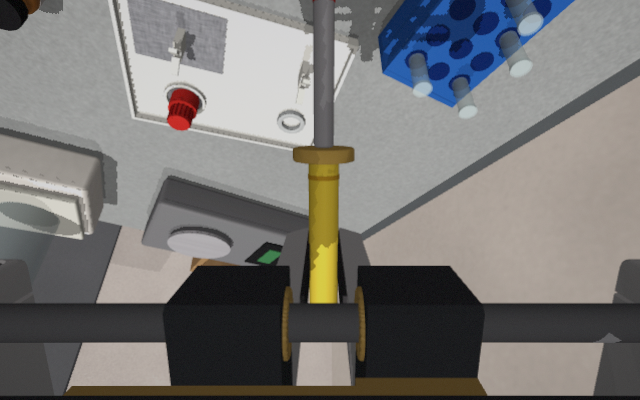

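View pics/q13.png

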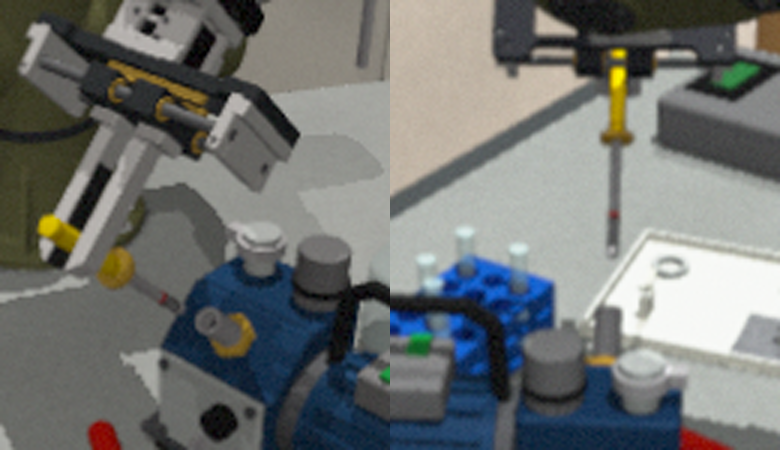

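```bash

python3 -m jog '[-3,-1,0.3,0,0.2,-0.2, -9,-1.5,0.4,0,0.3,-0.2, -17,-1.5,0.4,0,0.3,-0.2, -25,-1.5,0.4,0,0.3,-0.2, -31,-1.5,0.4,0,0.3,-0.2, -34,-1.5,0.4,0,0.3,-0.2, -34,-1.5,0.4,0,0.3,-0.2, -34,-1.5,0.4,0,0.3,-0.2]' && python3 - <<'E'
from cell import manip
from h import *
import pickle
q=manip.camera("scene");d=manip.camera("side")
s=manip.read_state();st(s); goal(s,MOUTH+A*157,RI)
T=[s["eef_pos"]+rot(s["eef_rot"])@[l,3,0] for l in (-146,-51)]
o=[]
for p,(x,y),n in ((q,(300,145),"q"),(d,(280,110),"d")):
    print(n,((proj(p,T+[MOUTH,MOUTH-42*A])-[x,y]+.5)*8-.5).round(0).tolist())
    o.append(cv2.resize(p["img"][y:y+(45 if n=="q" else 95),x:x+50,::-1],None,fx=8,fy=8 if n=="q" else 6,interpolation=cv2.INTER_CUBIC))
for i in range(2): cv2.imwrite(f"pics/z14_{i}.png",o[i])
pickle.dump((s,q,d),open("W14.pkl","wb"))
E
```

```text
clock: 17.35
eef_pos: [549.7, -61.4, 286.5]
eef_rot: [-1.57, -0.787, -1.022]
wrist_force: [0.5, 0.1, -1.0]
finger_gap: 13.1
17.45 p [549.8 -61.7 286.7] x [ 0.368 -0.603  0.708] y [ 0.37  -0.604 -0.706] z [0.853 0.522 0.001] j [ 0.11  0.13  1.77 -0.84  1.04 -0.07] f [-0.7 -0.1 -0.9] gap 12.8
shift [-0.3  0.7 -0.1] rot [-0.   -0.08  0.08] n 0.018802993987057492 0.015793422370518527
q [[298.0, 252.0], [141.0, 152.0], [318.0, 254.0], [376.0, 292.0]]
d [[256.0, 627.0], [269.0, 315.0], [256.0, 662.0], [250.0, 804.0]]
```

View pics/z14_0.png

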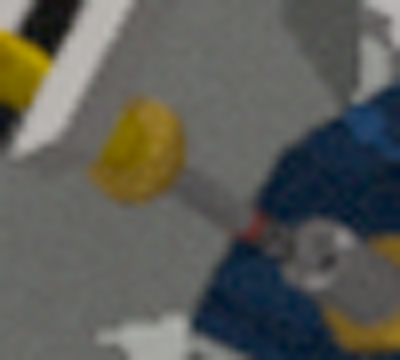

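View pics/z14_1.png

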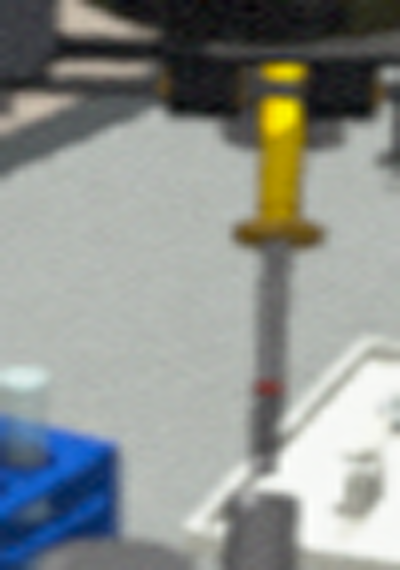

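```bash
python3 - <<'E'
from h import *
import pickle
s,q,d=pickle.load(open("W14.pkl","rb"))
for n,p in (("q",q),("d",d)):
    J=[(proj(p,MOUTH+5*v)-proj(p,MOUTH-5*v))[0]/10 for v in (A,DI,PY)]; print(n,np.round(J,3).tolist())
# solve for tip shift (DI,PY) : desired pixel perp
E
```

```text
q [[-0.181, -0.117], [-0.205, 0.381], [0.335, 0.169]]
d [[0.016, -0.418], [0.013, 0.098], [-0.429, -0.013]]
```

```bash

python3 -m jog '[0,-1.5,-0.7,0,0,0, 0,-2.8,-1.3,0,0,0, 0,-2.8,-1.3,0,0,0, 0,-2.8,-1.3,0,0,0]' && python3 - <<'E'
from cell import manip
from h import *
q=manip.camera("scene");d=manip.camera("side")
s=manip.read_state();st(s)
o=[]
for p,(x,y),n in ((q,(320,160),"q"),(d,(295,165),"d")):
    print(n,((proj(p,[MOUTH,MOUTH-42*A])-[x,y]+.5)*12-.5).round(0).tolist())
    o.append(cv2.resize(p["img"][y:y+40,x:x+33,::-1],None,fx=12,fy=12,interpolation=cv2.INTER_CUBIC))
cv2.imwrite("pics/z15.png",np.hstack(o))
E
```

```text
clock: 17.78
eef_pos: [547.5, -60.6, 288.6]
eef_rot: [-1.569, -0.787, -1.023]
wrist_force: [-0.0, -0.1, -0.8]
finger_gap: 13.0
17.88 p [547.5 -60.6 288.5] x [ 0.368 -0.603  0.708] y [ 0.37  -0.604 -0.706] z [0.853 0.522 0.001] j [ 0.12  0.12  1.77 -0.84  1.04 -0.07] f [ 0.  -0.1 -1.3] gap 12.8
q [[237.0, 202.0], [324.0, 258.0]]
d [[204.0, 334.0], [195.0, 546.0]]
```

View pics/z15.png

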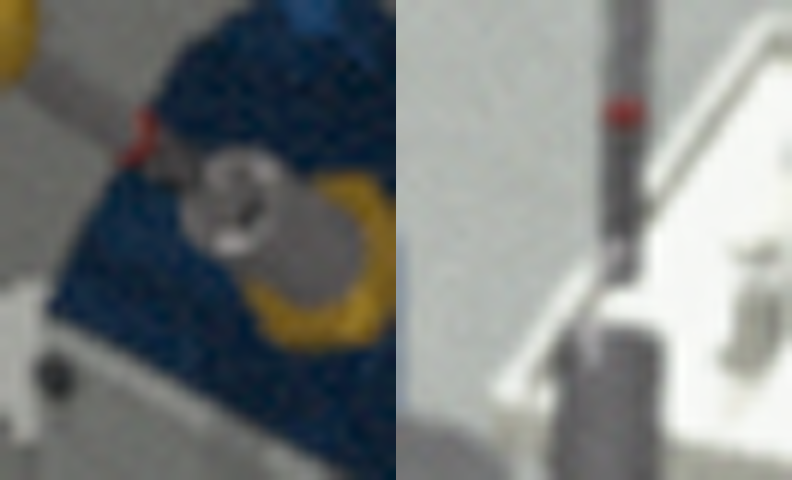

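```bash

python3 -m jog '[-2,0,0,0,0,0,-4,0,0,0,0,0,-7,0,0,0,0,0,-10,0,0,0,0,0,-13,0,0,0,0,0]'; python3 -m jog '[-2,0,0,0,0,0,-4,0,0,0,0,0,-6,0,0,0,0,0,-7,0,0,0,0,0]'; python3 - <<'E'
from cell import manip
from h import *
d=manip.camera("side"); q=manip.camera("scene")
s=manip.read_state();st(s);o=[]
for p,(x,y),n in ((q,(310,150),"q"),(d,(295,155),"d")):
    o.append(cv2.resize(p["img"][y:y+48,x:x+40,::-1],None,fx=10,fy=10,interpolation=cv2.INTER_CUBIC))
cv2.imwrite("pics/z16.png",np.hstack(o))
E
```

```text
clock: 18.3
eef_pos: [542.6, -52.5, 278.9]
eef_rot: [-1.57, -0.786, -1.022]
wrist_force: [0.7, -0.8, -0.5]
finger_gap: 12.8
clock: 18.63
eef_pos: [540.0, -48.4, 274.1]
eef_rot: [-1.57, -0.786, -1.022]
wrist_force: [0.9, -0.1, -1.1]
finger_gap: 12.6
18.73 p [540.1 -48.4 274.2] x [ 0.368 -0.603  0.708] y [ 0.37  -0.604 -0.706] z [0.853 0.522 0.001] j [ 0.14  0.12  1.8  -0.85  1.04 -0.02] f [-0.8 -0.3 -1.3] gap 13.2
```

View pics/z16.png

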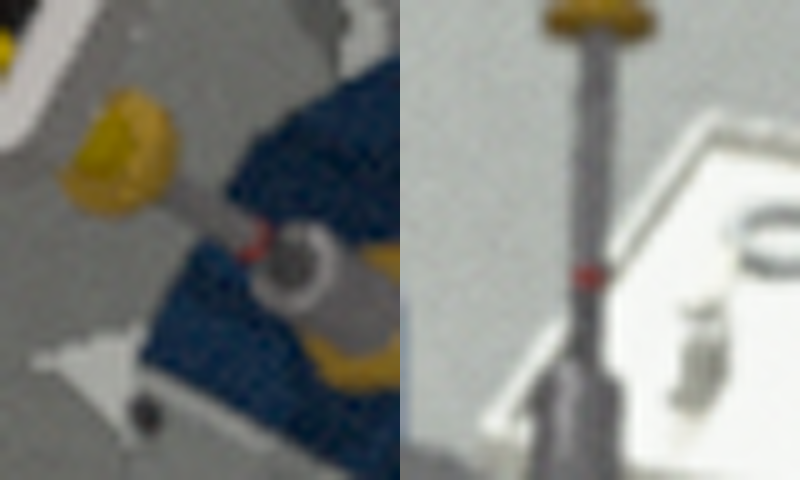

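```bash

python3 -m jog '[-3,0,0.5,0,0,0,-7,0,0.5,0,0,0,-11,0,0.5,0,0,0,-15,0,0.5,0,0,0,-18,0,0.5,0,0,0,-20,0,0.5,0,0,0]'; python3 -m jog '[-3,0,0,0,0,0,-7,0,0,0,0,0,-11,0,0,0,0,0,-15,0,0,0,0,0,-18,0,0,0,0,0,-20,0,0,0,0,0]'; python3 - <<'E'
from cell import manip
from h import *
d=manip.camera("side"); q=manip.camera("scene");w=manip.camera("wrist")
s=manip.read_state();st(s);o=[];print("moment",s["moment"],"along",(s["eef_pos"]-MOUTH)@A)
for p,(x,y),n in ((q,(310,150),"q"),(d,(295,155),"d")):
    o.append(cv2.resize(p["img"][y:y+48,x:x+40,::-1],None,fx=10,fy=10,interpolation=cv2.INTER_CUBIC))
cv2.imwrite("pics/z17.png",np.hstack(o));cv2.imwrite("pics/w17.png",w["img"][:,:,::-1])
E
```

```text
clock: 19.23
eef_pos: [533.0, -35.9, 259.7]
eef_rot: [-1.57, -0.786, -1.022]
wrist_force: [0.7, 0.8, -0.4]
finger_gap: 12.7
clock: 19.73
eef_pos: [525.7, -23.9, 245.6]
eef_rot: [-1.57, -0.786, -1.022]
wrist_force: [-0.5, -0.7, -0.4]
finger_gap: 13.0
19.88 p [525.8 -24.1 245.9] x [ 0.368 -0.603  0.708] y [ 0.37  -0.604 -0.706] z [0.853 0.522 0.001] j [ 0.2   0.14  1.85 -0.88  1.04  0.08] f [ 0.4 -0.3 -1. ] gap 13.2
moment [0.29285135 0.07957638 0.0180369 ] along 96.95270778609297
```

View pics/z17.png

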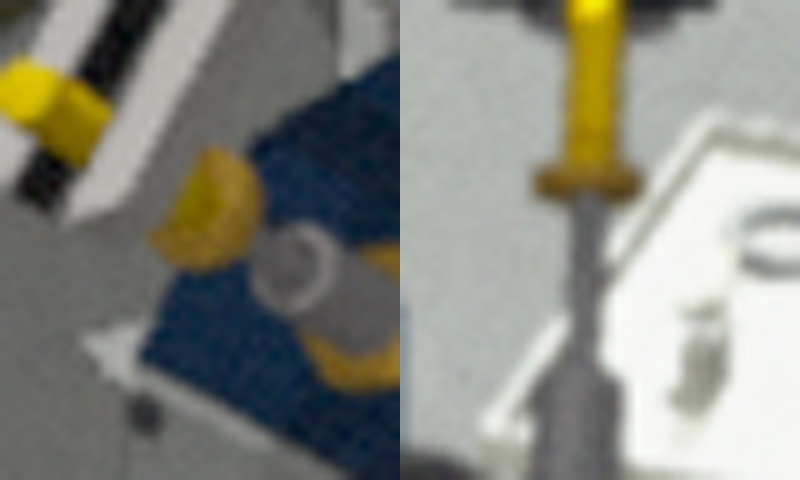

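View pics/w17.png

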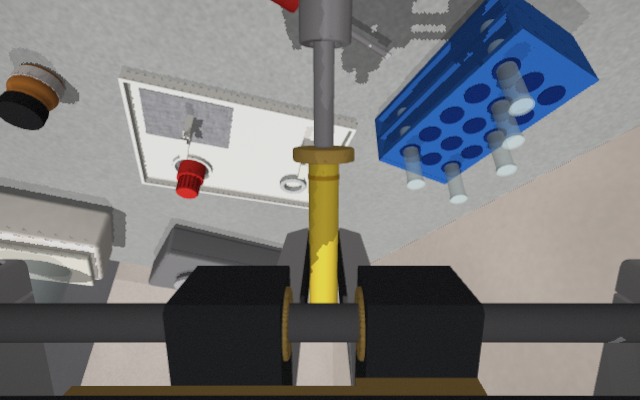

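```bash

python3 -m jog '[-3,0,0,0,0,0,-7,0,0,0,0,0,-11,0,0,0,0,0,-15,0,0,0,0,0,-18,0,0,0,0,0,-20,0,0,0,0,0]'; python3 -m jog '[-3,0,0,0,0,0,-7,0,0,0,0,0,-11,0,0,0,0,0,-15,0,0,0,0,0,-17,0,0,0,0,0,-18,0,0,0,0,0]'; python3 - <<'E'
from cell import manip
from h import *
w=manip.camera("wrist")
s=manip.read_state();st(s);print("moment",s["moment"],"along",(s["eef_pos"]-MOUTH)@A)
cv2.imwrite("pics/w18.png",w["img"][:,:,::-1])
E
```

```text
clock: 20.38
eef_pos: [518.3, -11.8, 231.4]
eef_rot: [-1.57, -0.786, -1.022]
wrist_force: [-0.3, -0.0, -0.8]
finger_gap: 12.9
clock: 20.88
eef_pos: [511.7, -1.0, 218.8]
eef_rot: [-1.57, -0.786, -1.022]
wrist_force: [-0.9, -0.7, -0.3]
finger_gap: 13.1
20.93 p [511.7  -1.  218.8] x [ 0.368 -0.603  0.708] y [ 0.37  -0.604 -0.706] z [0.853 0.522 0.   ] j [ 0.26  0.16  1.9  -0.91  1.04  0.18] f [ 0.  -0.4  0.5] gap 12.8
moment [ 0.31876262  0.08280336 -0.02209182] along 58.68086175685577
```

View pics/w18.png

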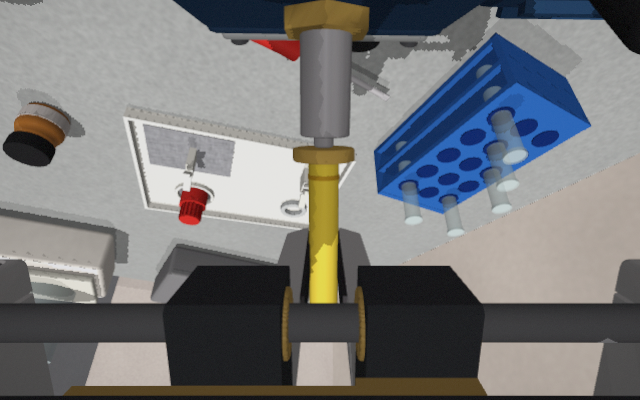

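```bash

python3 -m jog '[-1,0,0,0,0,0,-2,0,0,0,0,0,-3,0,0,0,0,0,-4,0,0,0,0,0,-5,0,0,0,0,0]'; python3 -m jog '[-0.5,0,0,0,0,0,-1,0,0,0,0,0]';python3 -m jog '[-0.5,0,0,0,0,0,-1,0,0,0,0,0]'; python3 - <<'E'
from cell import manip
from h import *
s=manip.read_state();st(s);print("along",(s["eef_pos"]-MOUTH)@A, "Fax",s["wrist_force"]@A)
E
```

```text
clock: 21.35
eef_pos: [510.0, 1.8, 215.5]
eef_rot: [-1.57, -0.787, -1.023]
wrist_force: [0.1, -0.0, -0.2]
finger_gap: 13.2
clock: 21.52
eef_pos: [509.9, 2.0, 215.5]
eef_rot: [-1.569, -0.788, -1.023]
wrist_force: [1.6, -6.2, 4.9]
finger_gap: 12.9
clock: 21.68
eef_pos: [509.9, 2.2, 215.5]
eef_rot: [-1.569, -0.789, -1.024]
wrist_force: [3.8, -11.6, 9.7]
finger_gap: 13.3
21.68 p [509.9   2.2 215.5] x [ 0.366 -0.602  0.71 ] y [ 0.371 -0.605 -0.704] z [0.853 0.521 0.001] j [ 0.27  0.16  1.9  -0.91  1.04  0.2 ] f [  3.8 -11.6   9.7] gap 13.3
along 53.70596994698158 Fax 15.284412307738807
```

```bash

python3 - <<'E'
from cell import manip
from h import *
w=manip.camera("wrist");q=manip.camera("scene")
s=manip.read_state();st(s)
cv2.imwrite("pics/w19.png",np.hstack([cv2.resize(w["img"][60:260,240:420,::-1],None,fx=2.4,fy=2.4),cv2.resize(q["img"][150:198,310:350,::-1],(360,480))]))
E
```

```text
21.78 p [509.9   2.2 215.5] x [ 0.366 -0.602  0.71 ] y [ 0.371 -0.605 -0.704] z [0.853 0.521 0.002] j [ 0.27  0.16  1.9  -0.91  1.04  0.2 ] f [ 3.1 -9.   7.3] gap 13.1
```

View pics/w19.png

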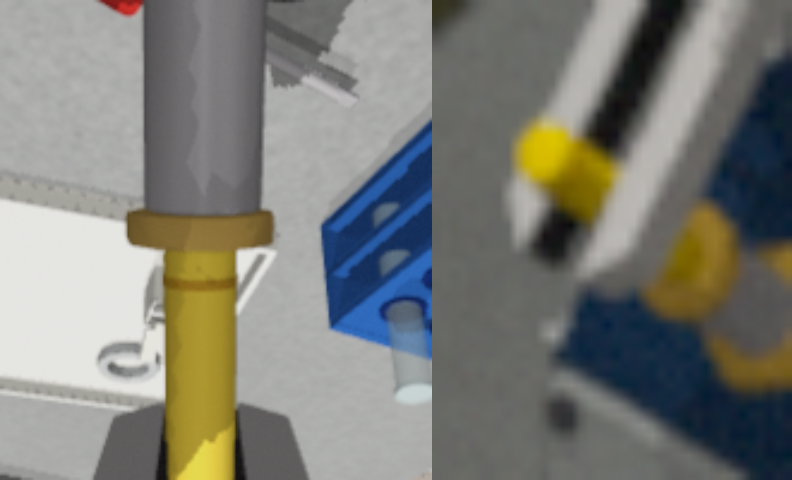

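```bash

python3 -m jog '[2,0,0,0,0,0,5,0,0,0,0,0,10,0,0,0,0,0,16,0,0,0,0,0,23,0,0,0,0,0,30,0,0,0,0,0,37,0,0,0,0,0,44,0,0,0,0,0,50,0,0,0,0,0,55,0,0,0,0,0]'; python3 -m jog '[4,0,0,0,0,0,10,0,0,0,0,0,17,0,0,0,0,0,25,0,0,0,0,0,33,0,0,0,0,0,42,0,0,0,0,0,52,0,0,0,0,0,62,0,0,0,0,0,70,0,0,0,0,0,75,0,0,0,0,0]'; python3 - <<'E'
from cell import manip
from h import *
w=manip.camera("wrist")
s=manip.read_state();st(s);print("along",(s["eef_pos"]-MOUTH)@A)
cv2.imwrite("pics/w20.png",w["img"][:,:,::-1])
c=np.array([544.5,-267.5,0])
# hold: stick level, tip over the tray centre, TCP 147 behind tip
for tip in ([540,-260],): 
    goal(s,[tip[0]+147*TX[0],tip[1]+147*TX[1],230],frame([0,0,-1],TY))
E
```

```text
clock: 22.62
eef_pos: [529.8, -30.7, 253.6]
eef_rot: [-1.569, -0.787, -1.023]
wrist_force: [-0.4, -0.0, 0.2]
finger_gap: 12.9
clock: 23.45
eef_pos: [557.6, -76.2, 307.1]
eef_rot: [-1.569, -0.787, -1.024]
wrist_force: [0.1, -0.4, -0.7]
finger_gap: 13.1
23.5 p [557.7 -76.3 307.4] x [ 0.367 -0.603  0.708] y [ 0.37  -0.604 -0.706] z [0.853 0.521 0.002] j [ 0.08  0.12  1.72 -0.82  1.05 -0.13] f [-0.1 -1.3 -0. ] gap 13.0
along 183.71155586427727
shift [ 79.1 189.2  29.8] rot [ 28.68 -69.29  38.72] n 4.968497765642352 11.787921406150224
```

View pics/w20.png

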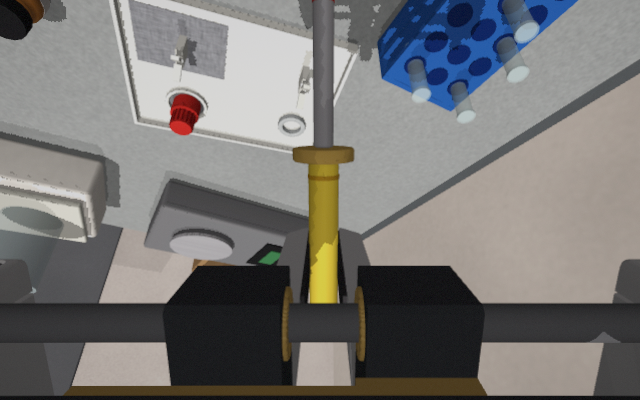

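```bash

python3 -m jog '[8,1,1,0.5,-1.2,0.7, 22,5,3,2.5,-6,3.4, 32,15,6,5,-12,6.7, 40,30,9,7.5,-18,10, 46,48,11,10,-24,13.4, 50,66,13,12.5,-30,16.8, 54,84,15,15,-36,20, 58,102,17,17.3,-42,23.4, 61,118,19,19.8,-48,26.7, 64,130,21,22,-53,29.6]' && python3 - <<'E'
from cell import manip
from h import *
s=manip.read_state();st(s)
goal(s,[500+147*TX[0],-275+147*TX[1],220],frame([0,0,-1],TY))
E
```

```text
clock: 24.33
eef_pos: [646.7, -182.4, 258.4]
eef_rot: [-1.677, -0.209, -0.073]
wrist_force: [-0.6, 0.5, -0.5]
finger_gap: 13.0
24.33 p [ 646.7 -182.4  258.4] x [ 0.976 -0.071  0.207] y [ 0.198 -0.121 -0.973] z [ 0.094  0.99  -0.104] j [-0.31  0.44  1.28 -0.06  1.2  -1.78] f [-0.6  0.5 -0.5] gap 13.0
shift [ -8.5  43.2 -51.2] rot [  7.99 -19.41  10.84] n 1.6185197391752133 3.2990809174837348
```

```bash

python3 -m jog '[-1,5,-6,1,-2.5,1.4, -3,14,-17,2.7,-6.5,3.6, -5,24,-28,4.6,-11,6.2, -7,33,-39,6.2,-15,8.4, -8,40,-47,7.4,-18,10, -8.5,43,-51,8,-19.4,10.8, -8.5,43,-51,8,-19.4,10.8, -8.5,43,-51,8,-19.4,10.8]' && python3 - <<'E'
from cell import manip
from h import *
w=manip.camera("wrist");q=manip.camera("scene");d=manip.camera("side")
s=manip.read_state();st(s)
R=rot(s["eef_rot"]);T=[s["eef_pos"]+R@[l,3,0] for l in (-149,-54,32)];print(np.round(T,1))
for n,p in (("w",w),("q",q),("d",d)):
    print(n,proj(p,T).round(1).tolist()); cv2.imwrite(f"pics/f_{n}.png",p["img"][:,:,::-1])
o=[]
for t in ("dip_tip","dipstick"):
    o=[(p,manip.tip_of(t,p)) for p in (q,d)]; print(t,[r[0]["xy"] if r else None for _,r in o]); 
    o=[(p,r[0]["xy"]) for p,r in o if r]
    if len(o)==2: print(tri(o))
c=np.array([544.5,-267.5,0]);print("tip in tray",(T[0]-c)@TX,(T[0]-c)@TY)
E
```

```text
clock: 25.0
eef_pos: [641.9, -236.7, 220.9]
eef_rot: [-1.574, -0.003, 0.25]
wrist_force: [0.4, 0.7, -0.3]
finger_gap: 13.0
25.15 p [ 642.  -236.1  222. ] x [0.969 0.249 0.004] y [ 0.005 -0.003 -1.   ] z [-0.249  0.969 -0.004] j [-0.41  0.61  1.09 -0.    1.44 -2.23] f [ 1.1  0.1 -0.1] gap 12.8
[[ 497.7 -273.2  218.3]
 [ 589.7 -249.6  218.7]
 [ 673.  -228.2  219.1]]
w [[320.7, -109.7], [321.3, 143.5], [321.7, 317.7]]
q [[199.4, 185.5], [214.4, 211.7], [230.7, 240.1]]
d [[373.7, 128.9], [340.0, 123.7], [310.6, 119.1]]
dip_tip [None, [371.2, 129.1]]
dipstick [[215.1, 211.0], [345.4, 124.2]]
(array([ 577.90807092, -251.7050797 ,  215.63576166]), [np.float64(5.119233859313453), np.float64(5.119233859313455)])
tip in tray -46.70452433468317 6.380800913376933
```

View pics/f_q.png

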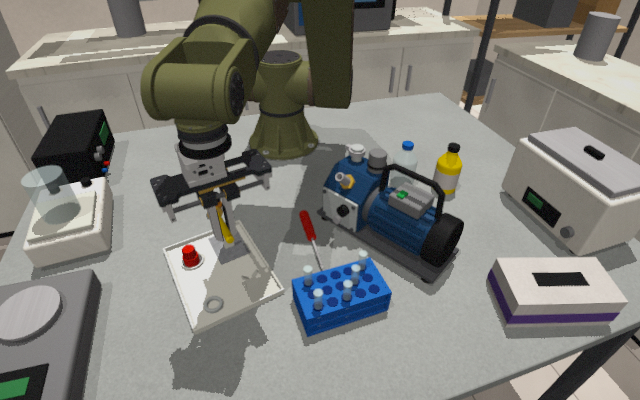

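View pics/f_w.png

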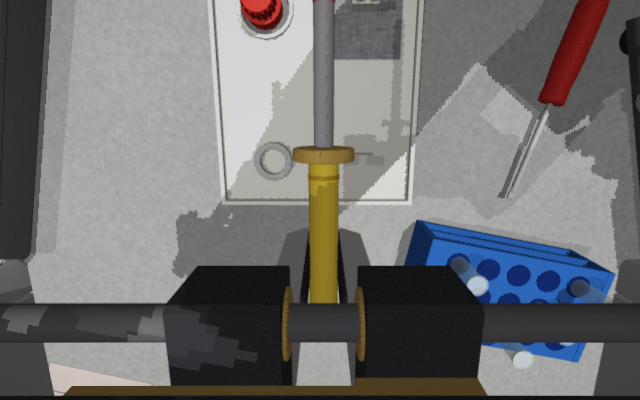

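View pics/f_d.png

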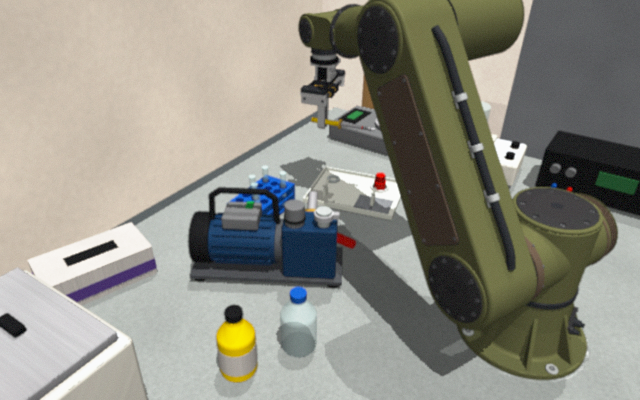

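```bash
python3 - <<'E'
import cv2,numpy as np
d=cv2.imread("pics/f_d.png");q=cv2.imread("pics/f_q.png")
a=cv2.resize(d[100:145,300:380],None,fx=9,fy=9,interpolation=cv2.INTER_CUBIC)
P=(np.array([[373.7,128.9],[340,123.7],[310.6,119.1]])-[300,100]+.5)*9-.5
for x in P: cv2.circle(a,tuple(int(v) for v in x),4,(0,255,0),1)
cv2.imwrite("pics/f_dz.png",a)
E
```

```text
(no output)
```

View pics/f_dz.png

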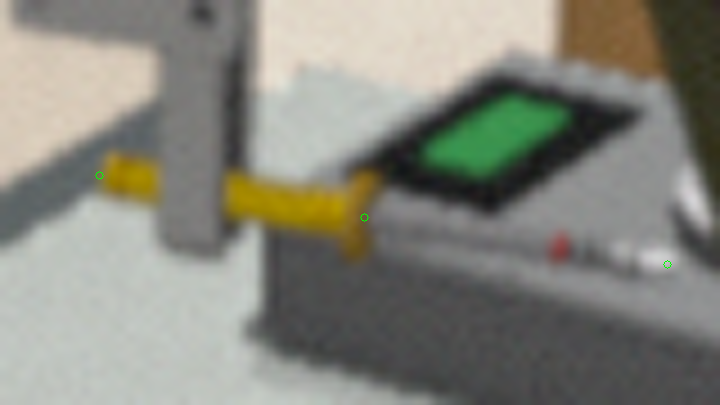

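```bash
python3 -m jog '[0,0,0,0,0,0,0,0,0,0,0,0,0,0,0,0,0,0]'; python3 - <<'E'
from cell import manip
from h import *
s=manip.read_state();st(s);print(np.abs(s["qd"]).max()); print(manip.sign_off())
E
```

```text
clock: 25.6
eef_pos: [641.9, -236.7, 221.5]
eef_rot: [-1.574, -0.004, 0.251]
wrist_force: [-0.7, -0.9, -2.1]
finger_gap: 13.3
25.6 p [ 641.9 -236.7  221.5] x [0.969 0.249 0.004] y [ 0.004 -0.002 -1.   ] z [-0.249  0.969 -0.003] j [-0.41  0.61  1.09 -0.    1.44 -2.23] f [-0.7 -0.9 -2.1] gap 13.3
0.0024675334157922653
the job is handed in; nothing more can be done
None
```

The job is done and handed in at 25.6 s of the 61 s allowed. I drew the red cap off along the tube and set it rim-down in the tray's pocket. I then slid the dipstick in until its collar stopped on the mouth (about 15 N along the axis, collar seen seated) and pulled it fully out. It is now held over the tray for reading.

**Last checks:**
- **Dipstick:** it is in the gripper alone, finger opening about 13 mm, and still (joint speeds under 0.003 rad/s). In the side picture it is level to within about half a degree. From the arm's pose, the tip is about 218 mm above the bench and about 47 mm from the tray centre.
- **Cap:** the last scene and side pictures show it still upright in its pocket.
- **Other things:** in the last pictures they look to be where they were; I did not measure their positions again.

**What failed or disagreed:**
- At the end the network found the tip only in the side picture, so I could not cross-check its position by triangulation. Its position for the dipstick's collar was about 12 mm off the one from the arm's pose, with about 5 mm disagreement between the two cameras' rays. The dipstick's line in the zoomed side picture fits the arm's pose.
- When I lifted the dipstick, the fingers had not finished closing. The grip held, and the later pictures show no slip.
- One move command was rejected for its number format and moved nothing.

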